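Pack, cover and stow a pan of wafer packs

TASK

Put every wafer pack from the mesh tray into the steel pan, then set the cover on the pan, knob up, so that it sits seated and level on the rim all round. Then slide the covered pan, upright and handle trailing, between the guide rails and under the low shelf until it is fully home against the back stop, and let go; do not disturb the jar, the stamp or the mug.

Things in the scene. Friction and masses are not known exactly. Their poses are not given: they have to be found in the camera images.
- pan: Round steel pan, open on top: 140 mm outside diameter, 95 mm high, 4 mm wall, 5 mm floor, about 0.4 kg. Origin at the centre of its underside, z up. A straight black handle 14 mm wide and 14 mm high sticks out level along the pan's -y, from 70 to 182 mm from the pan's axis, its centre line 60 mm above the bench.
- pan_rim (a point): Centre of the pan's mouth, level with the rim, 95 mm above the pan's underside.
- pan_grip (a point): Point on the centre line of the pan's handle, 155 mm out from the pan's axis, 60 mm above the underside; the handle runs along the pan's y axis.
- cover: The pan's loose cover: bright round plate 146 mm in diameter, 4 mm thick, with a locating plug beneath (122 mm diameter, 8 mm deep, drops into the pan's mouth with 5 mm play all round) and a red knob on top; 44 mm high overall, 0.15 kg. Origin at the centre of the plug's underside; z towards the knob. Starts knob up on the bench.
- cover_seat (a point): Centre of the underside of the cover's plate, 8 mm above the cover's origin; this face rests on the pan's rim when seated.
- cover_knob (a point): Centre of the red knob (32 mm diameter, 22 mm high, on a 22 mm wide stem), 33 mm above the cover's origin.
- bay: Fixed: two wooden guide rails 22 mm high, 156 mm apart, along its y, from a flared mouth (-y, starts at -155 mm) to a back stop (+y, face at +70 mm). Above: shelf board 222 mm wide, y -90 to +96 mm, underside 160 mm over the bench, on four posts 190 mm apart across; boxes on it reach 220 mm. Origin on the bench: where the pan's origin is when the pan touches the stop.
- tray: Fixed flat dark mesh tray, 200 mm (x) by 242 mm (y), its surface 6 mm above the bench, with 12 mm high strips along its two y ends. Origin at the centre of its underside. The packs start on it.
- jar: Bystander: amber jar with brass cap, 56 mm diameter, 85 mm high; origin at the centre of its underside.
- stamp: Bystander: wooden hand stamp, base 40 x 60 mm, 55 mm high; origin at the centre of its underside.
- mug: Bystander: blue mug, 76 mm diameter, 85 mm high, handle at its +y; origin at the centre of its underside.
- pack1: Sealed pack of wafers: rigid cream block with a blue band, 64 mm (its x) by 34 mm (its y) by 20 mm (its z), 50 g. Origin at the centre of its underside. From four to six packs are there; absent ones read None.
- pack1_mid (a point): Centre of pack1, 10 mm above its origin.
- pack2: Sealed pack of wafers: rigid cream block with a blue band, 64 mm (its x) by 34 mm (its y) by 20 mm (its z), 50 g. Origin at the centre of its underside. From four to six packs are there; absent ones read None.
- pack2_mid (a point): Centre of pack2, 10 mm above its origin.
- pack3: Sealed pack of wafers: rigid cream block with a blue band, 64 mm (its x) by 34 mm (its y) by 20 mm (its z), 50 g. Origin at the centre of its underside. From four to six packs are there; absent ones read None.
- pack3_mid (a point): Centre of pack3, 10 mm above its origin.
- pack4: Sealed pack of wafers: rigid cream block with a blue band, 64 mm (its x) by 34 mm (its y) by 20 mm (its z), 50 g. Origin at the centre of its underside. From four to six packs are there; absent ones read None.
- pack4_mid (a point): Centre of pack4, 10 mm above its origin.
- pack5: Sealed pack of wafers: rigid cream block with a blue band, 64 mm (its x) by 34 mm (its y) by 20 mm (its z), 50 g. Origin at the centre of its underside. From four to six packs are there; absent ones read None.
- pack5_mid (a point): Centre of pack5, 10 mm above its origin.
- pack6: Sealed pack of wafers: rigid cream block with a blue band, 64 mm (its x) by 34 mm (its y) by 20 mm (its z), 50 g. Origin at the centre of its underside. From four to six packs are there; absent ones read None.
- pack6_mid (a point): Centre of pack6, 10 mm above its origin.
- bay_mouth (a point): Point 60 mm above the bench on the bay's centre line, 155 mm before the bay's origin (outside the mouth), where the handle's grip point is when the pan is home with its handle trailing straight out.
Mind the look-alikes: they are no part of the job. Leave any turquoise or yellow look-alike of the pack3 alone.

How it is judged (in metres and radians):
On the way, in this order (a step that is already met when the one before it is completed fails the run):
1. all packs that are there lie in the open pan (horizontal distance between each of pack1_mid, pack2_mid, pack3_mid, pack4_mid, pack5_mid, pack6_mid and pan below 0.066 m and z of pack1_mid in the frame of pan between 0 and 0.095 m and z of pack2_mid in the frame of pan between 0 and 0.095 m and z of pack3_mid in the frame of pan between 0 and 0.095 m and z of pack4_mid in the frame of pan between 0 and 0.095 m and z of pack5_mid in the frame of pan between 0 and 0.095 m and z of pack6_mid in the frame of pan between 0 and 0.095 m and distance between cover_seat and pan_rim above 0.03 m), for 0.2 s.
2. the cover sits seated and level on the pan, which is still outside the bay (horizontal distance between cover_seat and pan_rim below 0.009 m and z of cover_seat in the frame of pan between 0.091 and 0.098 m and angle between the z axis of cover and the z axis of pan, either way round below 0.04 rad and angle between cover's own z axis and vertical below 0.3 rad and y of pan in the frame of bay below -0.05 m), for 0.3 s.
3. the covered pan stands home against the back stop under the shelf (horizontal distance between cover_seat and pan_rim below 0.009 m and z of cover_seat in the frame of pan between 0.091 and 0.098 m and angle between the z axis of cover and the z axis of pan, either way round below 0.04 rad and angle between cover's own z axis and vertical below 0.3 rad and y of pan in the frame of bay between -0.01 and 0.008 m and x of pan in the frame of bay between -0.015 and 0.015 m and angle between pan's own z axis and vertical below 0.04 rad and height (world z) of pan below 0.006 m and horizontal distance between pan_grip and bay_mouth below 0.05 m), for 0.2 s.
At the end, for the whole second after the job is handed in: Every pack is inside the pan (centre below the rim); the cover is knob up on the rim, centred within 9 mm, level within 2 degrees; the pan stands upright within 10 mm of the back stop, between the rails, handle out of the mouth; released and at rest (all of step 3 and horizontal distance between each of pack1_mid, pack2_mid, pack3_mid, pack4_mid, pack5_mid, pack6_mid and pan below 0.066 m and z of pack1_mid in the frame of pan between 0 and 0.095 m and z of pack2_mid in the frame of pan between 0 and 0.095 m and z of pack3_mid in the frame of pan between 0 and 0.095 m and z of pack4_mid in the frame of pan between 0 and 0.095 m and z of pack5_mid in the frame of pan between 0 and 0.095 m and z of pack6_mid in the frame of pan between 0 and 0.095 m and linear speed of each of pan, cover below 0.02 m/s); the robot touches nothing.
It fails at once if the jar is pushed more than 30 mm from its place or tipped over (distance of jar from where it was at the start of the episode above 0.03 m or angle between jar's own z axis and vertical above 0.5 rad).
It fails at once if the stamp is pushed more than 30 mm from its place or tipped over (distance of stamp from where it was at the start of the episode above 0.03 m or angle between stamp's own z axis and vertical above 0.5 rad).
It fails at once if the mug is pushed more than 30 mm from its place or tipped over (distance of mug from where it was at the start of the episode above 0.03 m or angle between mug's own z axis and vertical above 0.5 rad).
It fails at once if the pan is tipped by more than 30 degrees (angle between pan's own z axis and vertical above 0.52 rad).
Of pack1, pack2, pack3, pack4, pack5, pack6 only 4 to 6 are there at a start; the rules pass over those that are not, and their reading is None.
At some moment in a run one of pack1, pack2, pack3, pack4, pack5, pack6, cover may be knocked a few centimetres aside while the robot is not near it.
Once in a run the grip may slacken for a moment while it holds something.
It also fails if it takes over 210 s, if anything falls off the work surface, if the arm or the gripper's body presses on something with over 40 N, if the wrist force passes 120 N, or if a joint passes its speed limit or range.

ROBOT

A 7-joint arm with a two-finger parallel gripper is mounted at the origin on the work surface. World frame = base frame: x ahead of the robot, y to its left, z up, the work surface at z = 0. Lengths are in m, angles in degrees, forces in N, time in s.
With the tool pointing down it reaches from about 0.425 to 0.95 m from the base axis. Payload 4.7 kg.
Tool frame: the origin (TCP) lies midway between the tips of the shut fingers; the grasp point (between the pads) lies 19 mm behind it; z points along the fingers, y is the line along which they close (so a half turn about z gives the same grasp; the last joint's range is limited). The gripper opens to 87 mm and grips with 3 to 60 N. Pads are 19 mm wide; open, the fingers measure 117 mm over their backs; the gripper's body (75 mm by 190 mm) begins 51 mm behind the grasp point.
Start: joints at [72.141, 26.849, -2.785, 87.806, 1.381, 65.374, -4.715], TCP at [0.188, -0.648, 0.191] pointing down, gripper open.
Joint ranges: [-148.3, 148.3], [-19.14, 114.17], [-79.39, 73.82], [5.75, 140.21], [-59.74, 239.74], [12.07, 113.84], [-152.46, 152.46]. Speed limits (degrees/s): [147.25, 147.25, 180, 180, 180, 180, 180].

INTERFACE

Orientations are given as [roll, pitch, yaw] about the fixed x, y, z axes, in that order (R = Rz(yaw) Ry(pitch) Rx(roll)).
In Python, from workcell import env gives the robot as it stands. The module is installed in compiled form; this text tells all that it offers.
- The arm moves only by the tool servo_tool, never from a script. Its argument "commands" is a list of rows, each a list of 6 numbers: the shift along the tool's x, y, z in m, then the turn, a rotation vector about the tool's x, y, z in degrees. In form: [[x, y, z, rx, ry, rz], ...]. A call has 1 to 10 rows; each row is the pose to reach, as a shift and turn from the pose commanded when the call began, along the tool's axes at that moment; what a row does not reach only later rows make up. A row lasts 1/12 s, in which the tool goes at most 41.7 mm and 7.16 degrees, less where a joint would pass 70% of its speed; a pose out of reach is approached as far as the arm can. A call with a gripper value outside its range is refused whole. "grip" is the closure, from 0 (fully open) to 1 (shut), set as the call begins (left out, the last holds). The fingers move at their own pace and stop on an object; "grip_force" is the grip in N (left out, the last holds). Time passes only in rows, so rows that repeat a pose let the fingers close. It gives the time, the measured TCP pose, the force, the opening and the grip force at its end, in the units of the state.
- env.get_state(): the state, without advancing time (a new reading comes with each control period).
- env.read_camera(name): name is "side" or "top" or "wrist"; returns a dict with "img" (384x512x3 uint8, red, green, blue), "fx", "fy", "cx", "cy" (pixels), "k1" (the pictures are not rectified: a ray, as slopes to the right and down, at radius r is drawn at 1 + k1 r^2 times it, then the intrinsics apply), "extrinsics" (4x4, takes a point from camera to world coordinates); the wrist camera has in their place "hand_eye" (4x4, takes a point from camera to tool coordinates, whose origin is the TCP and whose axes are the flange's). Camera axes: x right, y down, z forward; pixel columns grow to the right and rows downward; lengths in m; the calibration is good to about 2 mm. A picture is of the moment at which its call begins: read the wrist's pose just before it. There is no depth.
- env.finish_job(): hands the job in; it is judged then, once.
Trained networks look in the newest picture that a camera, given by its name, has taken for a name from the list of things; names that differ only in an ending like _2 or _b are one class to them, and where a whole thing is asked for, a point or a joint stands for the part that bears it (a point fixed in the world has none). Each returns a list of dicts, best first, with "score" (0 to 1); they miss things now and then, are a little off and sometimes report something else, mostly with a low value. They report only what shows in the picture. A call takes as long as a camera call. They do not tell look-alikes from the thing itself.
- env.look_for(camera, target): "location" ([column, row] in pixels, amid what is visible of it).
- env.outline_of(camera, target): "pixels" (384x512 bool, what is visible of it) and "location" ([column, row] in pixels, amid what is visible of it).
The state is a dict: "time": time; "qpos": joint angles; "joint_vel": joint speeds; "tau": joint torques, N m; "ee_pos": TCP position; "orientation": TCP orientation; "force": force on the tool from outside, world axes, zero at the start; "torque": the same for the moment, N m; "gripper_width": finger opening in m; "gripper_force": force on a finger pad.
Only numpy, scipy, OpenCV 4.12 (cv2) and the standard library are available. Lean on these libraries where they do the work, as an engineer would, in place of code of your own. Each camera call takes 0.05 s, during which the arm holds its last target. There are 200 camera calls.

## Working session

There is one attempt and no reset: what is moved stays moved. The work goes in short steps, Python scripts to look and compute and a tool call to move; the robot and the scene stay as the last step left them, time stands still between calls to the robot, and variables do not carry over. Pictures are saved under pics/ and viewed, at most 14 in all, crops included, and the job is handed in when it is done.

Besides the shell and the picture viewer there is one more tool, called after "Emit:" by a JSON object that holds its "method" and its "body", one argument or row to a line. servo_tool: Moves the arm, as the interface text tells. Its arguments: {"type":"object","properties":{"commands":{"type":"array","items":{"type":"array","items":{"type":"number"}}},"grip":{"type":"number"},"grip_force":{"type":"number"}},"required":["commands"]}

```bash
mkdir -p pics
cat > h.py <<'E'
import numpy as np, cv2
from workcell import env
from scipy.spatial.transform import Rotation as R
def Tt():
    s=env.get_state(); T=np.eye(4); T[:3,:3]=R.from_euler('xyz',s['orientation'],degrees=True).as_matrix(); T[:3,3]=s['ee_pos']; return T
def cam(n):
    T=Tt(); c=env.read_camera(n)
    c['E']=np.array(c['extrinsics']) if 'extrinsics' in c else T@np.array(c['hand_eye'])
    return c
def w(c,p,z):
    """pixels -> world at height z"""
    p=np.atleast_2d(np.array(p,float)); d=(p-[c['cx'],c['cy']])/[c['fx'],c['fy']]; u=d.copy()
    for _ in range(20): u=d/(1+c['k1']*(u**2).sum(1,keepdims=True))
    r=np.c_[u,np.ones(len(u))]@c['E'][:3,:3].T; o=c['E'][:3,3]
    return o+r*((z-o[2])/r[:,2:])
def px(c,P):
    q=(np.atleast_2d(P)-c['E'][:3,3])@c['E'][:3,:3]; u=q[:,:2]/q[:,2:]; u=u*(1+c['k1']*(u**2).sum(1,keepdims=True))
    return u*[c['fx'],c['fy']]+[c['cx'],c['cy']]
def save(c,n): cv2.imwrite('pics/'+n,cv2.cvtColor(c['img'],cv2.COLOR_RGB2BGR))
E
python3 - <<'E'
from h import *
s=env.get_state(); print(s)
for n in ('top','side'):
    c=cam(n); save(c,n+'0.png'); print(n,c['E'].round(3).tolist(),c['fx'],c['k1'])
    for t in ['pan','pan_grip','cover','cover_knob','bay','tray','jar','stamp','mug','pack1']:
        print(t,[(np.round(d['location']).tolist(),round(d['score'],2)) for d in env.look_for(n,t)])
E
```

```text
{'time': 0.0, 'qpos': array([72.13968083, 26.89904059, -2.78358892, 87.87537579,  1.37967689,
       65.37305018, -4.7162282 ]), 'joint_vel': array([-0.0124179 ,  0.01776421, -0.02789066,  0.05407464, -0.08089251,
       -0.01290264, -0.04018227]), 'tau': array([ 6.70204427e-04, -5.07973981e+01, -8.02176073e-02, -2.36152053e+01,
       -6.12295652e-02,  3.80662666e-02,  1.92156767e-04]), 'ee_pos': array([ 0.18818918, -0.64753969,  0.19006682]), 'orientation': array([-1.79886088e+02,  3.43670684e-03,  1.62044252e+01]), 'force': array([-0.20359842, -0.25124763,  0.40937354]), 'torque': array([0.05927054, 0.08251833, 0.00522434]), 'gripper_force': 0.0, 'gripper_width': 0.08694712104426634}
top [[-0.044, -0.977, 0.209, 0.246], [-0.999, 0.041, -0.015, -0.026], [0.006, -0.21, -0.978, 1.327], [0.0, 0.0, 0.0, 1.0]] 491.2867862330456 -0.058079452106413715
pan [([217.0, 202.0], 0.94)]
pan_grip [([216.0, 201.0], 0.58), ([150.0, 133.0], 0.16)]
cover [([253.0, 123.0], 0.7)]
cover_knob [([191.0, 128.0], 0.66)]
bay [([92.0, 200.0], 0.86)]
tray [([348.0, 190.0], 0.83)]
jar [([191.0, 125.0], 0.82)]
s
[... 244 characters left out ...]
8.0], 0.53)]
side [[-0.719, -0.535, 0.444, 0.118], [-0.695, 0.569, -0.439, 0.355], [-0.018, -0.624, -0.781, 0.751], [0.0, 0.0, 0.0, 1.0]] 351.2140431840596 0.037614576584955935
pan [([242.0, 207.0], 0.67)]
pan_grip [([243.0, 209.0], 0.91), ([346.0, 145.0], 0.18)]
cover [([217.0, 144.0], 0.56)]
cover_knob [([218.0, 150.0], 0.67)]
bay [([171.0, 179.0], 0.62)]
tray [([325.0, 142.0], 0.85), ([331.0, 161.0], 0.73)]
jar [([172.0, 177.0], 0.56)]
stamp [([141.0, 209.0], 0.47)]
mug [([277.0, 108.0], 0.7), ([141.0, 210.0], 0.23)]
pack1 [([405.0, 165.0], 0.87), ([348.0, 143.0], 0.85), ([357.0, 131.0], 0.74), ([368.0, 183.0], 0.72), ([318.0, 132.0], 0.69), ([336.0, 211.0], 0.62), ([332.0, 159.0], 0.57)]
```

View pics/top0.png

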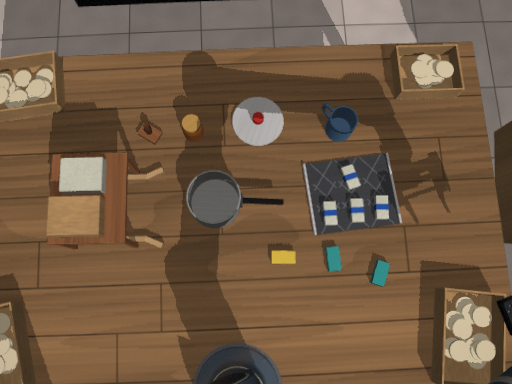

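View pics/side0.png

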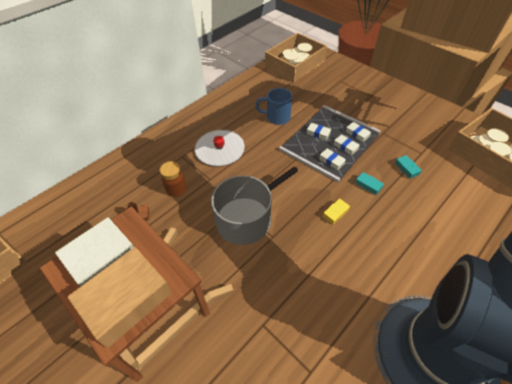

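The top view shows four cream and blue packs on the tray at about (330,212), (357,210), (382,207) and (350,177). The turquoise blocks at (334,258) and (381,272) and the yellow one at (284,257) are look-alikes on the bench. The pan is at (215,199) with its handle to the right, and the bay is on the left with its mouth to the right. The cover is at (258,121).

```bash
cat >> h.py <<'E'
def packs(c,z=0.026,verbose=True):
    """tray packs by colour: cream + blue band"""
    h=cv2.cvtColor(c['img'],cv2.COLOR_RGB2HSV).astype(int); H,S,V=h[...,0],h[...,1],h[...,2]
    m=(((S<70)&(V>150))|((H>105)&(H<130)&(S>130)&(V>70))).astype(np.uint8)
    m=cv2.morphologyEx(m,cv2.MORPH_CLOSE,np.ones((3,3),np.uint8)); out=[]
    for k in cv2.findContours(m,cv2.RETR_EXTERNAL,cv2.CHAIN_APPROX_NONE)[0]:
        if cv2.contourArea(k)<100: continue
        P=w(c,k[:,0,:],z)[:,:2]; r=cv2.minAreaRect((P*1000).astype(np.float32)); (x,y),(a,b),t=r
        if a<b: a,b,t=b,a,t+90
        out.append((x/1000,y/1000,a,b,(t+90)%180-90,np.round(k[:,0,:].mean(0)).tolist()))
    return out
E
python3 - <<'E'
from h import *
c=cam('top')
for p in packs(c): 
    if 40<p[2]<90: print('pack',np.round(p[:5],3),p[5])
def circ(t,z,sel=None):
    o=env.outline_of('top',t)
    for d in o[:2]:
        m=d['pixels'].astype(np.uint8); k=max(cv2.findContours(m,0,1)[0],key=cv2.contourArea)[:,0,:]
        P=w(c,k,z)[:,:2]*1000; q,r=cv2.minEnclosingCircle(P.astype(np.float32)); print(t,d['score'],m.sum(),np.round(d['location']),'bbox',k.min(0),k.max(0),'circ',np.round(q),r)
circ('pan',.095);circ('cover',.01);circ('jar',.05);circ('stamp',.03);circ('mug',.05);circ('bay',.0);circ('tray',.006)
print('handle end',w(c,[283,202],.067),'tray corners',w(c,[[304,163],[386,154],[400,222],[316,233]],.006).round(3).tolist())
i=cv2.cvtColor(c['img'],cv2.COLOR_RGB2BGR)
cv2.imwrite('pics/bay.png',cv2.resize(i[100:260,30:300],None,fx=2.96,fy=2.96,interpolation=cv2.INTER_CUBIC))
E
```

```text
pack [ 0.11   0.581 85.933 44.634  2.28 ] [6.0, 356.0]
pack [ 0.445 -0.269 61.311 36.004  0.505] [330.0, 213.0]
pack [ 0.45  -0.343 60.069 35.569 -2.559] [357.0, 210.0]
pack [ 0.455 -0.413 60.341 33.424 -2.569] [382.0, 207.0]
pack [ 0.543 -0.334 62.064 36.413 15.997] [351.0, 176.0]
pan 0.93 2589 [215. 201.] bbox [187 171] [281 227] circ [483. -15.] 120.53132629394531
cover 0.79 1920 [255. 121.] bbox [232  97] [282 145] circ [718. -90.] 73.16358947753906
jar 0.92 473 [189. 128.] bbox [182 114] [203 141] circ [693.  90.] 39.8656005859375
mug 0.87 923 [344. 121.] bbox [323 104] [357 141] circ [ 695. -304.] 59.315311431884766
tray 0.72 4911 [346. 188.] bbox [303 154] [400 234] circ [ 500. -339.] 153.90896606445312
tray 0.4 338 [328. 211.] bbox [323 201] [337 225] circ [ 447. -274.] 35.80086898803711
handle end [[ 0.47245623 -0.14192074  0.067     ]] tray corners [[0.591, -0.213, 0.006], [0.608, -0.446, 0.006], [0.414, -0.464, 0.006], [0.395, -0.232, 0.006]]
```

View pics/bay.png

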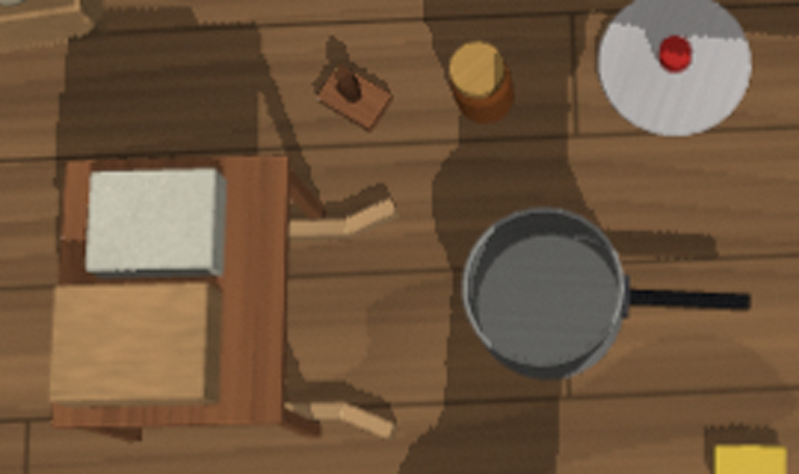

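The crop shows the pan rim centred at about (214,199) in the full image and the handle tip at (283,202). The flared mouth ends at about (162,170) and (162,246), and the shelf front edge runs from (127,152) to (125,244). The jar and the stamp lie beside the route, on the +x side.

Run:
```python
from h import *
c=cam('top')
f=lambda p,z:w(c,np.array(p)/2.96+[30,100],z)[:,:2].round(4)
print('pan L,T,R,B',f([[463,295],[545,208],[628,292],[545,380]],.095).tolist())
print('handle: root,end',f([[632,296],[750,301]],.067).tolist())
print('rails inner kink up/low, start',f([[345,235],[345,403],[292,236],[312,403]],.022).tolist())
print('flare tip inner',f([[393,213],[392,434]],.022).tolist(), 'outer/top',f([[385,199],[397,420]],.022).tolist())
for z in (.172,.178,.185): print('shelf',z,f([[288,155],[282,426],[66,160],[54,427]],z).tolist())
print('knob',f([[676,50]],.044).tolist(),'plate L,R,T?,B',f([[598,62],[751,62],[675,137]],.012).tolist(), 'jar cap',f([[477,68]],.085),'stamp',f([[355,100]],.01))
s=cam('side'); print('side knob',w(s,env.look_for('side','cover_knob')[0]['location'],.033))
o=env.outline_of('side','cover'); 
for d in o[:1]:
    k=np.argwhere(d['pixels'])[:,::-1]; P=w(s,k,.012)[:,:2]; print('side cover',P.min(0),P.max(0))
```

```text
pan L,T,R,B [[0.4839, 0.1066], [0.5582, 0.0336], [0.4806, -0.0356], [0.4074, 0.0382]]
handle: root,end [[0.4821, -0.0392], [0.4732, -0.143]]
rails inner kink up/low, start [[0.5589, 0.2223], [0.4036, 0.2226], [0.56, 0.2713], [0.4048, 0.2524]]
flare tip inner [[0.5779, 0.1777], [0.374, 0.1805]] outer/top [[0.5916, 0.1851], [0.3864, 0.1759]]
shelf 0.172 [[0.5929, 0.241], [0.3692, 0.2444], [0.5969, 0.4265], [0.3755, 0.4278]]
shelf 0.178 [[0.5911, 0.2396], [0.3685, 0.243], [0.5951, 0.4242], [0.3748, 0.4254]]
shelf 0.185 [[0.589, 0.238], [0.3678, 0.2414], [0.5929, 0.4214], [0.374, 0.4227]]
knob [[0.7178, -0.0905]] plate L,R,T?,B [[0.7205, -0.0172], [0.7145, -0.163], [0.643, -0.0869]] jar cap [[0.6931 0.0914]] stamp [[0.6931 0.215 ]]
side knob [[ 0.68575704 -0.06662537  0.033     ]]
side cover [ 0.64150039 -0.15997354] [ 0.78901453 -0.01484819]
```

```bash
cat > go.py <<'E'
"""go.py x y z yaw ... : tool-frame rows from the present pose to each world target (tool pointing down)"""
import sys; from h import *
s=env.get_state(); T=Tt(); a=np.array(sys.argv[1:],float).reshape(-1,4)
print('t',round(s['time'],2),'at',s['ee_pos'].round(4),'yaw',round(s['orientation'][2],2),'w',round(s['gripper_width'],4),'F',s['force'].round(1))
for x,y,z,yaw in a:
    d=T[:3,:3].T@(np.array([x,y,z])-T[:3,3]); r=(R.from_matrix(T[:3,:3]).inv()*R.from_euler('xyz',[180,0,yaw],degrees=True)).as_rotvec(degrees=True)
    print([x,y,z,yaw],'->',np.r_[d.round(3),r.round(1)].tolist(),'rows',round(np.linalg.norm(d)/.0417,1))
E
python3 go.py .543 -.334 .12 16 .543 -.334 .008 16
```

```text
t 1.7 at [ 0.1884 -0.6482  0.1912] yaw 16.2 w 0.0868 F [-1.  -0.4 -0.3]
[np.float64(0.543), np.float64(-0.334), np.float64(0.12), np.float64(16.0)] -> [0.428, -0.203, 0.071, 0.0, -0.0, 0.2] rows 11.5
[np.float64(0.543), np.float64(-0.334), np.float64(0.008), np.float64(16.0)] -> [0.428, -0.203, 0.183, 0.0, -0.0, 0.2] rows 12.2
```

Emit:
{"method": "servo_tool", "body": {
  "commands": [
    [0.428,-0.203,0.071,0,0,0],
    [0.428,-0.203,0.071,0,0,0],
    [0.428,-0.203,0.071,0,0,0],
    [0.428,-0.203,0.071,0,0,0],
    [0.428,-0.203,0.071,0,0,0],
    [0.428,-0.203,0.071,0,0,0],
    [0.428,-0.203,0.071,0,0,0],
    [0.428,-0.203,0.071,0,0,0],
    [0.428,-0.203,0.071,0,0,0],
    [0.428,-0.203,0.071,0,0,0]
  ],
  "grip": 0.4,
  "grip_force": 20
}}

```text
time: 2.53
ee_pos: [0.498, -0.3734, 0.1294]
orientation: [180.0, -0.0, 16.2]
force: [0.7, -0.8, -0.2]
gripper_width: 0.0522
gripper_force: 0.0
```

```bash
python3 - <<'E'
from h import *
c=cam('wrist'); save(c,'w0.png')
for p in packs(c): print('pack',np.round(p[:5],3),p[5])
E
python3 go.py .543 -.334 .12 16 .543 -.334 .008 16
```

```text
pack [ 0.466 -0.413 45.051 42.841  4.165] [282.0, 225.0]
pack [ 0.455 -0.346 56.269 41.8   -2.421] [218.0, 215.0]
pack [  0.455  -0.273  57.544  52.89  -12.823] [147.0, 201.0]
pack [  0.54   -0.446 133.109   7.541   5.133] [339.0, 162.0]
pack [ 0.549 -0.384 90.736 51.052 49.565] [289.0, 139.0]
pack [ 0.549 -0.333 89.288 56.638  5.085] [230.0, 129.0]
pack [ 0.552 -0.267 71.816 56.737  5.368] [152.0, 93.0]
pack [  0.504  -0.224 164.936   8.19    5.206] [105.0, 131.0]
t 2.58 at [ 0.5061 -0.3633  0.1283] yaw 16.94 w 0.0525 F [4.8 4.8 0.4]
[np.float64(0.543), np.float64(-0.334), np.float64(0.12), np.float64(16.0)] -> [0.044, -0.017, 0.009, -0.3, -0.4, 0.9] rows 1.1
[np.float64(0.543), np.float64(-0.334), np.float64(0.008), np.float64(16.0)] -> [0.043, -0.017, 0.121, -0.3, -0.4, 0.9] rows 3.1
```

View pics/w0.png

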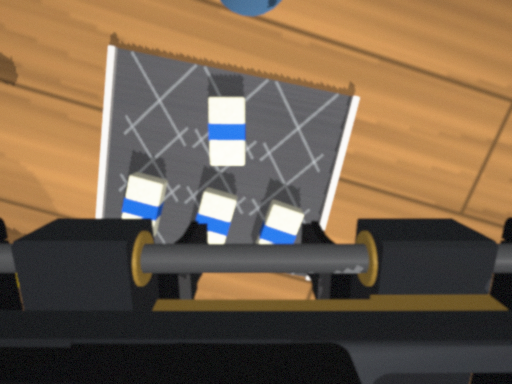

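The wrist view shows pack D at (228,130), aligned with the tool. The other three packs sit below it in the picture.

Emit:
{"method": "servo_tool", "body": {
  "commands": [
    [0.044,-0.017,0.009,0,0,0.5],
    [0.044,-0.017,0.009,0,0,0.5],
    [0.044,-0.017,0.009,0,0,0.5],
    [0.044,-0.017,0.009,0,0,0.5]
  ]
}}

```text
time: 2.92
ee_pos: [0.5339, -0.3463, 0.1203]
orientation: [180.0, 0.0, 15.8]
force: [0.1, -0.3, -0.0]
gripper_width: 0.0524
gripper_force: 0.0
```

```bash
python3 go.py .543 -.334 .009 16
python3 - <<'E'
from h import *
c=cam('side')
for p in packs(c): 
    if 40<p[2]<90: print('pack',np.round(p[:5],3),p[5])
E
```

```text
t 2.92 at [ 0.5339 -0.3463  0.1203] yaw 15.75 w 0.0524 F [ 0.1 -0.3 -0. ]
[np.float64(0.543), np.float64(-0.334), np.float64(0.009), np.float64(16.0)] -> [0.012, -0.009, 0.111, 0.0, 0.0, -0.2] rows 2.7
pack [ 0.441 -0.264 70.056 47.718  0.082] [333.0, 158.0]
pack [ 0.445 -0.337 70.346 49.157 -0.935] [347.0, 143.0]
pack [ 0.141 -0.634 83.661 79.447 78.271] [494.0, 141.0]
pack [ 0.539 -0.328 65.975 50.274 18.653] [319.0, 130.0]
pack [ 0.185 -0.783 63.756 46.66   0.23 ] [503.0, 109.0]
```

Emit:
{"method": "servo_tool", "body": {
  "commands": [
    [0.012,-0.009,0.07,0,0,0],
    [0.012,-0.009,0.07,0,0,0],
    [0.012,-0.009,0.09,0,0,0],
    [0.012,-0.009,0.111,0,0,0],
    [0.012,-0.009,0.111,0,0,0],
    [0.012,-0.009,0.111,0,0,0]
  ]
}}

```text
time: 3.47
ee_pos: [0.5414, -0.3358, 0.009]
orientation: [-180.0, 0.1, 15.5]
force: [0.4, -0.7, -0.0]
gripper_width: 0.0519
gripper_force: 0.0
```

Emit:
{"method": "servo_tool", "body": {
  "commands": [
    [0,0,0,0,0,0],
    [0,0,0,0,0,0],
    [0,0,0,0,0,0],
    [0,0,0,0,0,0],
    [0,0,0,0,0,0],
    [0,0,0,0,0,0]
  ],
  "grip": 0.75
}}

```text
time: 3.97
ee_pos: [0.5435, -0.3343, 0.0099]
orientation: [180.0, -0.0, 15.7]
force: [-0.2, -1.1, 0.4]
gripper_width: 0.0237
gripper_force: 0.0
```

Emit:
{"method": "servo_tool", "body": {
  "commands": [
    [0,0,-0.12,0,0,0],
    [0,0,-0.12,0,0,0],
    [0,0,-0.12,0,0,0],
    [0,0,-0.12,0,0,0],
    [0,0,-0.12,0,0,0]
  ]
}}

```text
time: 4.38
ee_pos: [0.545, -0.3351, 0.1326]
orientation: [179.7, -0.2, 15.7]
force: [0.1, 0.4, -0.6]
gripper_width: 0.0218
gripper_force: 0.0
```

```bash
python3 go.py .503 .035 .13 0 .503 .035 .037 0
```

```text
t 4.38 at [ 0.545  -0.3351  0.1326] yaw 15.7 w 0.0218 F [ 0.1  0.4 -0.6]
[np.float64(0.503), np.float64(0.035), np.float64(0.13), np.float64(0.0)] -> [0.06, -0.368, 0.001, 0.2, -0.3, 15.7] rows 8.9
[np.float64(0.503), np.float64(0.035), np.float64(0.037), np.float64(0.0)] -> [0.059, -0.368, 0.094, 0.2, -0.3, 15.7] rows 9.2
```

The opening closed to 22 mm, so nothing is held. Looking again.

Run:
```python
from h import *
for n in ('top','side'):
    c=cam(n); print(n)
    for p in packs(c): 
        if 40<p[2]<90: print('pack',np.round(p[:5],3),p[5])
    if n=='side': save(c,'s1.png')
    else: cv2.imwrite('pics/t1.png',cv2.resize(cv2.cvtColor(c['img'],cv2.COLOR_RGB2BGR)[90:290,200:420],None,fx=3,fy=3,interpolation=cv2.INTER_CUBIC))
```

```text
top
pack [ 0.11   0.581 86.108 44.619  2.28 ] [6.0, 356.0]
pack [ 0.445 -0.269 62.634 36.083  1.019] [330.0, 213.0]
pack [ 0.449 -0.344 60.065 38.008 -2.473] [357.0, 210.0]
side
pack [ 0.441 -0.264 70.095 47.605 -1.224] [333.0, 158.0]
pack [ 0.445 -0.337 70.346 49.157 -0.935] [347.0, 144.0]
pack [ 0.141 -0.634 83.661 78.764 78.271] [494.0, 141.0]
pack [ 0.539 -0.328 65.975 50.274 18.653] [319.0, 130.0]
pack [ 0.185 -0.783 63.756 46.66   0.23 ] [503.0, 109.0]
```

View pics/t1.png

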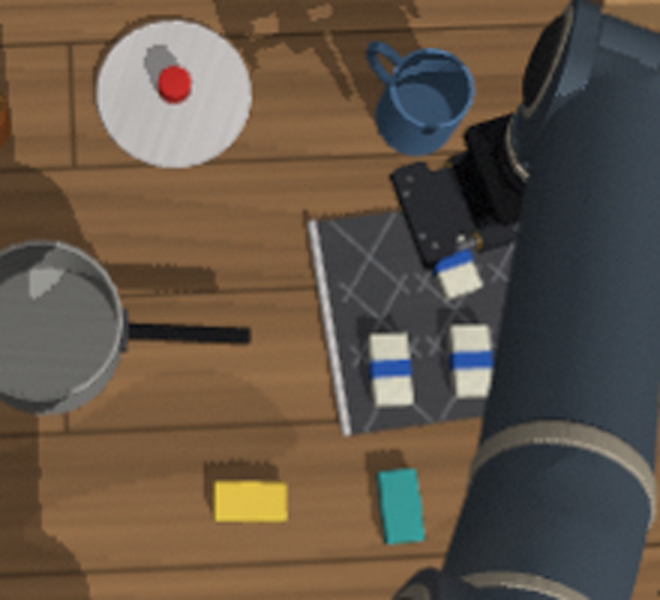

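Run:
```python
from h import *
c=cam('side'); T=Tt(); print(T[:3,3])
P=[T[:3,3],T[:3,3]+[0,0,.05],[.543,-.334,.026]]; q=px(c,P); print(q)
i=cv2.cvtColor(c['img'],cv2.COLOR_RGB2BGR)
cv2.imwrite('pics/s2.png',cv2.resize(i[30:220,250:450],None,fx=3,fy=3,interpolation=cv2.INTER_CUBIC))
t=cam('top'); print('top',px(t,P))
```

```text
[ 0.54222739 -0.33364943  0.12798359]
[[322.81753998 101.18478086]
 [325.31506735  85.91736778]
 [318.19650217 128.55915986]]
top [[358.81349228 167.3325133 ]
 [363.56814475 162.20883012]
 [350.27951265 176.35238026]]
```

View pics/s2.png

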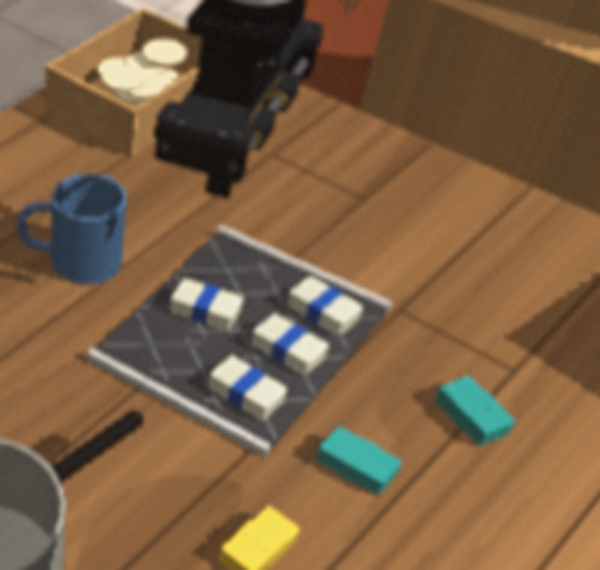

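The side view shows all four packs untouched. The visible fingertip is at about (323,93), where the TCP projects to (323,101), so the fingers seem to have closed above the pack. I'll descend again, look, then feel downward.

Emit:
{"method": "servo_tool", "body": {
  "commands": [
    [0,0,0.06,0,0,0],
    [0,0,0.06,0,0,0],
    [0,0,0.09,0,0,0],
    [0,0,0.118,0,0,0],
    [0,0,0.118,0,0,0],
    [0,0,0.118,0,0,0],
    [0,0,0.118,0,0,0]
  ],
  "grip": 0.4
}}

```text
time: 5.17
ee_pos: [0.5439, -0.3344, 0.012]
orientation: [180.0, -0.0, 15.7]
force: [1.5, -0.3, 0.0]
gripper_width: 0.0511
gripper_force: 0.0
```

Run:
```python
from h import *
c=cam('side'); T=Tt(); s=env.get_state(); print(T[:3,3],s['orientation'],s['gripper_width'])
Y=T[:3,1]; P=[T[:3,3],T[:3,3]+.026*Y,T[:3,3]-.026*Y,T[:3,3]+[0,0,.02]]; print(((px(c,P)-[270,70])*4).round())
i=cv2.cvtColor(c['img'],cv2.COLOR_RGB2BGR)
cv2.imwrite('pics/s3.png',cv2.resize(i[70:190,270:400],None,fx=4,fy=4,interpolation=cv2.INTER_CUBIC))
```

```text
[ 0.54448197 -0.33475455  0.01286792] [ 1.79900978e+02 -1.09652330e-01  1.57034973e+01] 0.051456933590560694
[[190. 246.]
 [203. 225.]
 [176. 267.]
 [193. 226.]]
```

View pics/s3.png

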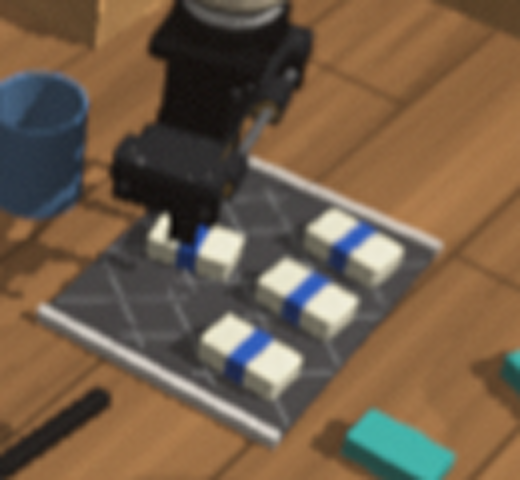

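The near fingertip is at about (185,240) in the crop, with pack visible beneath it. With the fingers part open the tips sit some 20–25 mm above the shut-tip TCP. I'll go down in small steps and watch the force.

Emit:
{"method": "servo_tool", "body": {
  "commands": [
    [0,0,0.004,0,0,0],
    [0,0,0.008,0,0,0],
    [0,0,0.012,0,0,0],
    [0,0,0.012,0,0,0],
    [0,0,0.012,0,0,0]
  ]
}}

```text
time: 5.63
ee_pos: [0.5431, -0.3342, -0.0007]
orientation: [-180.0, 0.0, 15.7]
force: [-0.8, -0.3, -0.4]
gripper_width: 0.0521
gripper_force: 0.0
```

Emit:
{"method": "servo_tool", "body": {
  "commands": [
    [0,0,0.002,0,0,0],
    [0,0,0.004,0,0,0],
    [0,0,0.004,0,0,0],
    [0,0,0.004,0,0,0]
  ]
}}

```text
time: 5.97
ee_pos: [0.5432, -0.3342, -0.0048]
orientation: [-180.0, 0.0, 15.7]
force: [-0.7, -0.9, 0.3]
gripper_width: 0.052
gripper_force: 0.0
```

Run:
```python
from h import *
c=cam('side'); T=Tt(); s=env.get_state(); print(T[:3,3],s['force'],s['gripper_width'])
i=cv2.cvtColor(c['img'],cv2.COLOR_RGB2BGR)
cv2.imwrite('pics/s4.png',cv2.resize(i[70:190,270:400],None,fx=4,fy=4,interpolation=cv2.INTER_CUBIC))
```

```text
[ 0.54330168 -0.3342132  -0.00464536] [ 0.23662981  0.25286402 -0.65153921] 0.052324051615425804
```

View pics/s4.png

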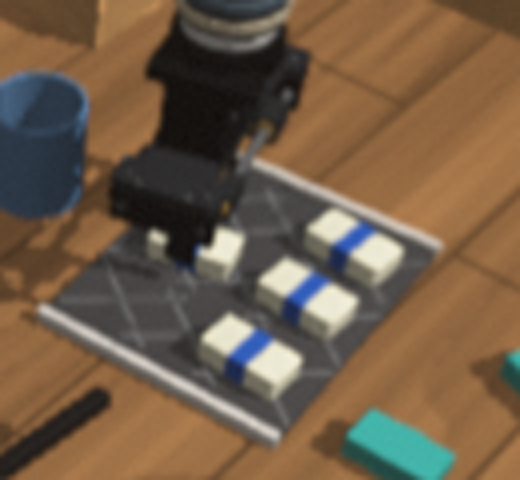

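Emit:
{"method": "servo_tool", "body": {
  "commands": [
    [0,0,0.002,0,0,0],
    [0,0,0.004,0,0,0],
    [0,0,0.006,0,0,0],
    [0,0,0.006,0,0,0]
  ]
}}

```text
time: 6.35
ee_pos: [0.5429, -0.334, -0.0112]
orientation: [-180.0, 0.0, 15.7]
force: [0.4, 0.8, 0.2]
gripper_width: 0.0524
gripper_force: 0.0
```

Emit:
{"method": "servo_tool", "body": {
  "commands": [
    [0,0,0,0,0,0],
    [0,0,0,0,0,0],
    [0,0,0,0,0,0],
    [0,0,0,0,0,0],
    [0,0,0,0,0,0],
    [0,0,0,0,0,0]
  ],
  "grip": 0.75
}}

```text
time: 6.85
ee_pos: [0.5433, -0.3342, -0.0105]
orientation: [180.0, -0.0, 15.7]
force: [-0.6, 0.2, 0.4]
gripper_width: 0.0333
gripper_force: 20.0
```

Emit:
{"method": "servo_tool", "body": {
  "commands": [
    [0,0,-0.14,0,0,0],
    [0,0,-0.14,0,0,0],
    [0,0,-0.14,0,0,0],
    [0,0,-0.14,0,0,0],
    [0,0,-0.14,0,0,0],
    [0,0,-0.14,0,0,0]
  ]
}}

```text
time: 7.35
ee_pos: [0.5435, -0.3344, 0.1303]
orientation: [179.9, -0.1, 15.7]
force: [0.1, 1.2, -0.6]
gripper_width: 0.0335
gripper_force: 20.0
```

```bash
python3 go.py .483 .055 .13 -3 .483 .055 .03 -3
```

```text
t 7.35 at [ 0.5435 -0.3344  0.1303] yaw 15.7 w 0.0335 F [ 0.1  1.2 -0.6]
[np.float64(0.483), np.float64(0.055), np.float64(0.13), np.float64(-3.0)] -> [0.047, -0.391, -0.0, 0.1, -0.1, 18.7] rows 9.5
[np.float64(0.483), np.float64(0.055), np.float64(0.03), np.float64(-3.0)] -> [0.047, -0.391, 0.1, 0.1, -0.1, 18.7] rows 9.8
```

Emit:
{"method": "servo_tool", "body": {
  "commands": [
    [0.047,-0.391,0,0,0,18.7],
    [0.047,-0.391,0,0,0,18.7],
    [0.047,-0.391,0,0,0,18.7],
    [0.047,-0.391,0,0,0,18.7],
    [0.047,-0.391,0,0,0,18.7],
    [0.047,-0.391,0,0,0,18.7],
    [0.047,-0.391,0,0,0,18.7],
    [0.047,-0.391,0,0,0,18.7],
    [0.047,-0.391,0,0,0,18.7],
    [0.047,-0.391,0,0,0,18.7]
  ]
}}

```text
time: 8.18
ee_pos: [0.4796, 0.0606, 0.1276]
orientation: [-179.9, 0.3, -2.6]
force: [-0.2, 0.6, -1.0]
gripper_width: 0.0334
gripper_force: 20.0
```

```bash
python3 go.py .483 .055 .13 -3 .483 .055 .03 -3
```

```text
t 8.18 at [0.4796 0.0606 0.1276] yaw -2.58 w 0.0334 F [-0.2  0.6 -1. ]
[np.float64(0.483), np.float64(0.055), np.float64(0.13), np.float64(-3.0)] -> [0.004, 0.005, -0.002, -0.1, 0.3, 0.4] rows 0.2
[np.float64(0.483), np.float64(0.055), np.float64(0.03), np.float64(-3.0)] -> [0.004, 0.006, 0.098, -0.1, 0.3, 0.4] rows 2.3
```

Emit:
{"method": "servo_tool", "body": {
  "commands": [
    [0,0,0,0,0,0],
    [0,0,0,0,0,0],
    [0,0,0.04,0,0,0],
    [0,0,0.07,0,0,0],
    [0,0,0.09,0,0,0],
    [0,0,0.1,0,0,0],
    [0,0,0.1,0,0,0],
    [0,0,0.1,0,0,0]
  ]
}}

```text
time: 8.85
ee_pos: [0.4827, 0.0538, 0.0291]
orientation: [180.0, 0.1, -3.1]
force: [0.5, 0.2, -0.3]
gripper_width: 0.0336
gripper_force: 20.0
```

Emit:
{"method": "servo_tool", "body": {
  "commands": [
    [0,0,0,0,0,0],
    [0,0,0,0,0,0],
    [0,0,0,0,0,0],
    [0,0,0,0,0,0]
  ],
  "grip": 0.44
}}

```text
time: 9.18
ee_pos: [0.4835, 0.055, 0.0304]
orientation: [-180.0, -0.1, -3.0]
force: [0.0, -0.1, 0.2]
gripper_width: 0.047
gripper_force: 0.0
```

Emit:
{"method": "servo_tool", "body": {
  "commands": [
    [0,0,-0.1,0,0,0],
    [0,0,-0.1,0,0,0],
    [0,0,-0.1,0,0,0],
    [0,0,-0.1,0,0,0],
    [0,0,-0.1,0,0,0]
  ],
  "grip": 0.4
}}

```text
time: 9.6
ee_pos: [0.4834, 0.055, 0.1307]
orientation: [-180.0, -0.2, -3.0]
force: [-1.2, -0.9, -1.7]
gripper_width: 0.0524
gripper_force: 0.0
```

```bash
python3 go.py .446 -.269 .09 0.5
python3 - <<'E'
from h import *
c=cam('side')
for p in packs(c): 
    if 40<p[2]<90 and p[5][1]<230: print('pack',np.round(p[:5],3),p[5])
E
```

```text
t 9.6 at [0.4834 0.055  0.1307] yaw -3.0 w 0.0524 F [-1.2 -0.9 -1.7]
[np.float64(0.446), np.float64(-0.269), np.float64(0.09), np.float64(0.5)] -> [-0.021, 0.325, 0.041, -0.0, -0.2, -3.5] rows 7.9
pack [ 0.441 -0.264 70.105 48.383  1.913] [333.0, 158.0]
pack [ 7.4600e-01 -3.8000e-02  7.6882e+01  2.2973e+01 -3.9807e+01] [199.0, 147.0]
pack [ 0.445 -0.337 71.068 49.942 -0.282] [347.0, 144.0]
pack [ 0.185 -0.783 64.045 46.652  0.204] [503.0, 109.0]
```

Emit:
{"method": "servo_tool", "body": {
  "commands": [
    [-0.021,0.325,0.041,0,0,-3.5],
    [-0.021,0.325,0.041,0,0,-3.5],
    [-0.021,0.325,0.041,0,0,-3.5],
    [-0.021,0.325,0.041,0,0,-3.5],
    [-0.021,0.325,0.041,0,0,-3.5],
    [-0.021,0.325,0.041,0,0,-3.5],
    [-0.021,0.325,0.041,0,0,-3.5],
    [-0.021,0.325,0.041,0,0,-3.5],
    [-0.021,0.325,0.041,0,0,-3.5],
    [-0.021,0.325,0.041,0,0,-3.5]
  ]
}}

```text
time: 10.48
ee_pos: [0.4424, -0.2702, 0.0863]
orientation: [-179.9, 0.2, 0.2]
force: [-0.4, 1.0, -0.6]
gripper_width: 0.052
gripper_force: 0.0
```

Emit:
{"method": "servo_tool", "body": {
  "commands": [
    [0,0,0,0,0,0],
    [0,0,0,0,0,0],
    [0,0,0.04,0,0,0],
    [0,0,0.07,0,0,0],
    [0,0,0.09,0,0,0],
    [0,0,0.1,0,0,0],
    [0,0,0.1,0,0,0],
    [0,0,0.1,0,0,0]
  ]
}}

```text
time: 11.15
ee_pos: [0.4454, -0.2677, -0.0113]
orientation: [-180.0, -0.0, 0.6]
force: [-0.0, -0.8, -0.3]
gripper_width: 0.0522
gripper_force: 0.0
```

Emit:
{"method": "servo_tool", "body": {
  "commands": [
    [0,0,0,0,0,0],
    [0,0,0,0,0,0],
    [0,0,0,0,0,0],
    [0,0,0,0,0,0],
    [0,0,0,0,0,0],
    [0,0,0,0,0,0]
  ],
  "grip": 0.75
}}

```text
time: 11.65
ee_pos: [0.4454, -0.269, -0.0106]
orientation: [180.0, -0.1, 0.5]
force: [-0.9, -0.2, 7.1]
gripper_width: 0.0337
gripper_force: 20.0
```

Emit:
{"method": "servo_tool", "body": {
  "commands": [
    [0,0,-0.14,0,0,0],
    [0,0,-0.14,0,0,0],
    [0,0,-0.14,0,0,0],
    [0,0,-0.14,0,0,0],
    [0,0,-0.14,0,0,0],
    [0,0,-0.14,0,0,0]
  ]
}}

```text
time: 12.15
ee_pos: [0.4449, -0.2688, 0.1291]
orientation: [179.9, -0.1, 0.5]
force: [-0.4, -0.5, -0.5]
gripper_width: 0.0335
gripper_force: 20.0
```

```bash
python3 go.py .483 .015 .13 -3
```

```text
t 12.15 at [ 0.4449 -0.2688  0.1291] yaw 0.49 w 0.0335 F [-0.4 -0.5 -0.5]
[np.float64(0.483), np.float64(0.015), np.float64(0.13), np.float64(-3.0)] -> [0.041, -0.283, -0.001, 0.1, -0.1, 3.5] rows 6.9
```

Emit:
{"method": "servo_tool", "body": {
  "commands": [
    [0.04,-0.283,0,0,0,3.5],
    [0.04,-0.283,0,0,0,3.5],
    [0.04,-0.283,0,0,0,3.5],
    [0.04,-0.283,0,0,0,3.5],
    [0.04,-0.283,0,0,0,3.5],
    [0.04,-0.283,0,0,0,3.5],
    [0.04,-0.283,0,0,0,3.5],
    [0.04,-0.283,0,0,0,3.5],
    [0.04,-0.283,0,0,0,3.5],
    [0.04,-0.283,0,0,0,3.5]
  ]
}}

```text
time: 12.98
ee_pos: [0.4808, 0.014, 0.1267]
orientation: [179.9, 0.2, -3.0]
force: [-0.1, -0.5, -0.8]
gripper_width: 0.0336
gripper_force: 20.0
```

Emit:
{"method": "servo_tool", "body": {
  "commands": [
    [0,0,0,0,0,0],
    [0,0,0.04,0,0,0],
    [0,0,0.07,0,0,0],
    [0,0,0.09,0,0,0],
    [0,0,0.1,0,0,0],
    [0,0,0.1,0,0,0],
    [0,0,0.1,0,0,0]
  ]
}}

```text
time: 13.57
ee_pos: [0.4824, 0.0139, 0.0285]
orientation: [180.0, 0.0, -3.1]
force: [0.3, -0.2, 0.0]
gripper_width: 0.0336
gripper_force: 20.0
```

Emit:
{"method": "servo_tool", "body": {
  "commands": [
    [0,0,0,0,0,0],
    [0,0,0,0,0,0],
    [0,0,0,0,0,0],
    [0,0,0,0,0,0]
  ],
  "grip": 0.44
}}

```text
time: 13.9
ee_pos: [0.483, 0.0148, 0.0294]
orientation: [-180.0, -0.1, -3.0]
force: [0.1, -0.3, -0.1]
gripper_width: 0.0469
gripper_force: 0.0
```

Emit:
{"method": "servo_tool", "body": {
  "commands": [
    [0,0,-0.1,0,0,0],
    [0,0,-0.1,0,0,0],
    [0,0,-0.1,0,0,0],
    [0,0,-0.1,0,0,0],
    [0,0,-0.1,0,0,0]
  ],
  "grip": 0.4
}}

```text
time: 14.32
ee_pos: [0.483, 0.0148, 0.1297]
orientation: [180.0, -0.2, -3.0]
force: [0.3, -0.2, -1.1]
gripper_width: 0.0524
gripper_force: 0.0
```

```bash
python3 go.py .450 -.3435 .09 -2.5
python3 - <<'E'
from h import *
c=cam('side')
for p in packs(c): 
    if 40<p[2]<90 and p[5][1]<230: print('pack',np.round(p[:5],3),p[5])
E
```

```text
t 14.32 at [0.483  0.0148 0.1297] yaw -3.0 w 0.0524 F [ 0.3 -0.2 -1.1]
[np.float64(0.45), np.float64(-0.3435), np.float64(0.09), np.float64(-2.5)] -> [-0.014, 0.36, 0.04, 0.0, -0.2, -0.5] rows 8.7
pack [ 0.403 -0.323 69.984 48.577 -1.571] [357.0, 153.0]
pack [ 0.185 -0.783 64.045 46.652  0.204] [503.0, 109.0]
```

Run:
```python
from h import *
c=cam('top')
for p in packs(c): 
    if 30<p[2]<90: print('pack',np.round(p[:5],3),p[5])
s=cam('side'); save(s,'s5.png')
print([(np.round(d['location']).tolist(),round(d['score'],2),w(s,d['location'],.02)[0].round(3).tolist()) for d in env.look_for('side','pack1')])
```

```text
pack [ 0.11   0.581 86.108 44.619  2.28 ] [6.0, 356.0]
pack [ 0.405 -0.33  61.941 34.754 -2.532] [353.0, 226.0]
pack [ 0.455 -0.413 60.341 33.424 -2.569] [382.0, 207.0]
[([239.0, 218.0], 0.75, [0.491, 0.05, 0.02]), ([356.0, 155.0], 0.73, [0.401, -0.326, 0.02]), ([369.0, 182.0], 0.73, [0.322, -0.266, 0.02]), ([247.0, 210.0], 0.69, [0.492, 0.019, 0.02]), ([335.0, 212.0], 0.63, [0.329, -0.126, 0.02]), ([406.0, 169.0], 0.52, [0.274, -0.372, 0.02]), ([207.0, 141.0], 0.19, [0.754, -0.075, 0.02])]
```

View pics/s5.png

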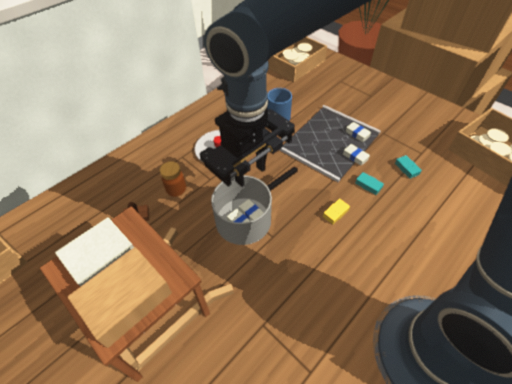

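The side view shows two packs lying flat in the pan at about (239,212). Pack B has been knocked to (357,155), and C is still at (359,131). I'm using the new pose for B.

```bash
python3 go.py .406 -.330 .09 -2.5
```

```text
t 14.52 at [0.4811 0.0147 0.127 ] yaw -2.99 w 0.0522 F [ 0.5 -0.1  0.5]
[np.float64(0.406), np.float64(-0.33), np.float64(0.09), np.float64(-2.5)] -> [-0.057, 0.348, 0.037, 0.0, 0.2, -0.5] rows 8.5
```

Emit:
{"method": "servo_tool", "body": {
  "commands": [
    [-0.058,0.348,0.04,0,0,-0.5],
    [-0.058,0.348,0.04,0,0,-0.5],
    [-0.058,0.348,0.04,0,0,-0.5],
    [-0.058,0.348,0.04,0,0,-0.5],
    [-0.058,0.348,0.04,0,0,-0.5],
    [-0.058,0.348,0.04,0,0,-0.5],
    [-0.058,0.348,0.04,0,0,-0.5],
    [-0.058,0.348,0.04,0,0,-0.5],
    [-0.058,0.348,0.04,0,0,-0.5],
    [-0.058,0.348,0.04,0,0,-0.5]
  ]
}}

```text
time: 15.35
ee_pos: [0.4026, -0.3353, 0.0865]
orientation: [179.9, 0.2, -3.0]
force: [0.8, 0.5, 1.1]
gripper_width: 0.0523
gripper_force: 0.0
```

Emit:
{"method": "servo_tool", "body": {
  "commands": [
    [0,0,0,0,0,0],
    [0,0,0,0,0,0],
    [0,0,0.04,0,0,0],
    [0,0,0.07,0,0,0],
    [0,0,0.09,0,0,0],
    [0,0,0.099,0,0,0],
    [0,0,0.099,0,0,0],
    [0,0,0.099,0,0,0]
  ]
}}

```text
time: 16.02
ee_pos: [0.407, -0.3289, -0.0103]
orientation: [-180.0, -0.0, -2.4]
force: [0.4, -1.5, 0.6]
gripper_width: 0.0522
gripper_force: 0.0
```

Emit:
{"method": "servo_tool", "body": {
  "commands": [
    [0,0,0,0,0,0],
    [0,0,0,0,0,0],
    [0,0,0,0,0,0],
    [0,0,0,0,0,0],
    [0,0,0,0,0,0],
    [0,0,0,0,0,0]
  ],
  "grip": 0.75
}}

```text
time: 16.52
ee_pos: [0.4067, -0.3301, -0.0097]
orientation: [179.9, -0.1, -2.5]
force: [-0.3, 1.1, 6.4]
gripper_width: 0.0335
gripper_force: 20.0
```

Emit:
{"method": "servo_tool", "body": {
  "commands": [
    [0,0,-0.14,0,0,0],
    [0,0,-0.14,0,0,0],
    [0,0,-0.14,0,0,0],
    [0,0,-0.14,0,0,0],
    [0,0,-0.14,0,0,0],
    [0,0,-0.14,0,0,0]
  ]
}}

```text
time: 17.02
ee_pos: [0.4062, -0.3299, 0.1301]
orientation: [179.9, -0.1, -2.5]
force: [-1.0, -0.8, 0.1]
gripper_width: 0.0333
gripper_force: 20.0
```

```bash
python3 go.py .483 .055 .13 -3
```

```text
t 17.02 at [ 0.4062 -0.3299  0.1301] yaw -2.5 w 0.0333 F [-1.  -0.8  0.1]
[np.float64(0.483), np.float64(0.055), np.float64(0.13), np.float64(-3.0)] -> [0.06, -0.388, -0.0, 0.1, -0.1, 0.5] rows 9.4
```

Emit:
{"method": "servo_tool", "body": {
  "commands": [
    [0.06,-0.388,0,0,0,0.5],
    [0.06,-0.388,0,0,0,0.5],
    [0.06,-0.388,0,0,0,0.5],
    [0.06,-0.388,0,0,0,0.5],
    [0.06,-0.388,0,0,0,0.5],
    [0.06,-0.388,0,0,0,0.5],
    [0.06,-0.388,0,0,0,0.5],
    [0.06,-0.388,0,0,0,0.5],
    [0.06,-0.388,0,0,0,0.5],
    [0.06,-0.388,0,0,0,0.5]
  ]
}}

```text
time: 17.85
ee_pos: [0.4819, 0.0616, 0.1277]
orientation: [-179.8, 0.2, -2.6]
force: [0.4, -0.0, -0.1]
gripper_width: 0.0336
gripper_force: 20.0
```

Emit:
{"method": "servo_tool", "body": {
  "commands": [
    [0,0,0,0,0,0],
    [0,0,0,0,0,0],
    [0,0,0.04,0,0,0],
    [0,0,0.07,0,0,0],
    [0,0,0.09,0,0,0],
    [0,0,0.1,0,0,0],
    [0,0,0.1,0,0,0],
    [0,0,0.1,0,0,0]
  ]
}}

```text
time: 18.52
ee_pos: [0.4827, 0.0543, 0.0291]
orientation: [180.0, 0.1, -3.1]
force: [-0.4, 0.6, -0.0]
gripper_width: 0.0336
gripper_force: 20.0
```

Emit:
{"method": "servo_tool", "body": {
  "commands": [
    [0,0,0,0,0,0],
    [0,0,0,0,0,0],
    [0,0,0,0,0,0],
    [0,0,0,0,0,0]
  ],
  "grip": 0.44
}}

```text
time: 18.85
ee_pos: [0.4837, 0.0553, 0.0304]
orientation: [-180.0, -0.1, -3.0]
force: [-0.1, 0.1, 0.1]
gripper_width: 0.047
gripper_force: 0.0
```

Emit:
{"method": "servo_tool", "body": {
  "commands": [
    [0,0,-0.1,0,0,0],
    [0,0,-0.1,0,0,0],
    [0,0,-0.1,0,0,0],
    [0,0,-0.1,0,0,0],
    [0,0,-0.1,0,0,0]
  ],
  "grip": 0.4
}}

```text
time: 19.27
ee_pos: [0.4837, 0.0553, 0.1307]
orientation: [-180.0, -0.2, -3.0]
force: [-0.1, 0.5, 0.2]
gripper_width: 0.0522
gripper_force: 0.0
```

```bash
python3 - <<'E'
from h import *
c=cam('top')
for p in packs(c): 
    if 30<p[2]<90: print('pack',np.round(p[:5],3),p[5])
E
python3 go.py .456 -.413 .09 -2.5
```

```text
pack [ 0.11   0.581 86.108 44.619  2.28 ] [6.0, 356.0]
pack [ 0.455 -0.413 60.341 33.424 -2.569] [382.0, 207.0]
t 19.32 at [0.4826 0.0551 0.1293] yaw -3.0 w 0.0524 F [-0.4  1.  -0.8]
[np.float64(0.456), np.float64(-0.413), np.float64(0.09), np.float64(-2.5)] -> [-0.002, 0.469, 0.04, 0.0, -0.0, -0.5] rows 11.3
```

Emit:
{"method": "servo_tool", "body": {
  "commands": [
    [-0.002,0.469,0.04,0,0,-0.5],
    [-0.002,0.469,0.04,0,0,-0.5],
    [-0.002,0.469,0.04,0,0,-0.5],
    [-0.002,0.469,0.04,0,0,-0.5],
    [-0.002,0.469,0.04,0,0,-0.5],
    [-0.002,0.469,0.04,0,0,-0.5],
    [-0.002,0.469,0.04,0,0,-0.5],
    [-0.002,0.469,0.04,0,0,-0.5],
    [-0.002,0.469,0.04,0,0,-0.5],
    [-0.002,0.469,0.04,0,0,-0.5]
  ]
}}

```text
time: 20.15
ee_pos: [0.4577, -0.3603, 0.0918]
orientation: [-179.9, 0.2, -2.5]
force: [0.6, 0.4, 0.2]
gripper_width: 0.0521
gripper_force: 0.0
```

Emit:
{"method": "servo_tool", "body": {
  "commands": [
    [0,0,0,0,0,0],
    [0,0,0,0,0,0],
    [0,0,0,0,0,0]
  ]
}}

```text
time: 20.4
ee_pos: [0.4586, -0.3578, 0.0922]
orientation: [-179.9, 0.2, -2.5]
force: [0.8, 0.6, -0.3]
gripper_width: 0.0522
gripper_force: 0.0
```

```bash
python3 go.py .456 -.413 .09 -2.5 .456 -.413 -.009 -2.5
```

```text
t 20.4 at [ 0.4586 -0.3578  0.0922] yaw -2.49 w 0.0522 F [ 0.8  0.6 -0.3]
[np.float64(0.456), np.float64(-0.413), np.float64(0.09), np.float64(-2.5)] -> [-0.0, 0.055, 0.002, -0.1, 0.2, 0.0] rows 1.3
[np.float64(0.456), np.float64(-0.413), np.float64(-0.009), np.float64(-2.5)] -> [0.0, 0.055, 0.101, -0.1, 0.2, 0.0] rows 2.8
```

Emit:
{"method": "servo_tool", "body": {
  "commands": [
    [0,0.055,0.002,0,0,0],
    [0,0.055,0.002,0,0,0],
    [0,0.055,0.002,0,0,0],
    [0,0.055,0.04,0,0,0],
    [0,0.055,0.07,0,0,0],
    [0,0.055,0.09,0,0,0],
    [0,0.055,0.101,0,0,0],
    [0,0.055,0.101,0,0,0],
    [0,0.055,0.101,0,0,0]
  ]
}}

```text
time: 21.15
ee_pos: [0.4578, -0.4128, -0.0068]
orientation: [-180.0, -0.0, -2.4]
force: [0.5, 0.8, 0.6]
gripper_width: 0.0526
gripper_force: 0.0
```

Emit:
{"method": "servo_tool", "body": {
  "commands": [
    [0,0,0,0,0,0],
    [0,0,0,0,0,0],
    [0,0,0,0,0,0],
    [0,0,0,0,0,0],
    [0,0,0,0,0,0],
    [0,0,0,0,0,0]
  ],
  "grip": 0.75
}}

```text
time: 21.65
ee_pos: [0.4577, -0.4145, -0.006]
orientation: [180.0, -0.1, -2.5]
force: [0.2, 0.4, 5.4]
gripper_width: 0.0318
gripper_force: 20.0
```

Emit:
{"method": "servo_tool", "body": {
  "commands": [
    [0,0,-0.14,0,0,0],
    [0,0,-0.14,0,0,0],
    [0,0,-0.14,0,0,0],
    [0,0,-0.14,0,0,0],
    [0,0,-0.14,0,0,0],
    [0,0,-0.14,0,0,0]
  ]
}}

```text
time: 22.15
ee_pos: [0.4573, -0.4145, 0.1339]
orientation: [179.9, -0.1, -2.5]
force: [-0.3, -0.5, -1.5]
gripper_width: 0.0216
gripper_force: 0.0
```

```bash
python3 go.py .483 .015 .13 -3
python3 - <<'E'
from h import *
s=cam('side')
i=cv2.cvtColor(s['img'],cv2.COLOR_RGB2BGR)
cv2.imwrite('pics/s6.png',cv2.resize(i[110:260,160:310],None,fx=4,fy=4,interpolation=cv2.INTER_CUBIC))
E
```

```text
t 22.15 at [ 0.4573 -0.4145  0.1339] yaw -2.52 w 0.0216 F [-0.3 -0.5 -1.5]
[np.float64(0.483), np.float64(0.015), np.float64(0.13), np.float64(-3.0)] -> [0.007, -0.43, 0.003, 0.1, -0.1, 0.5] rows 10.3
```

View pics/s6.png

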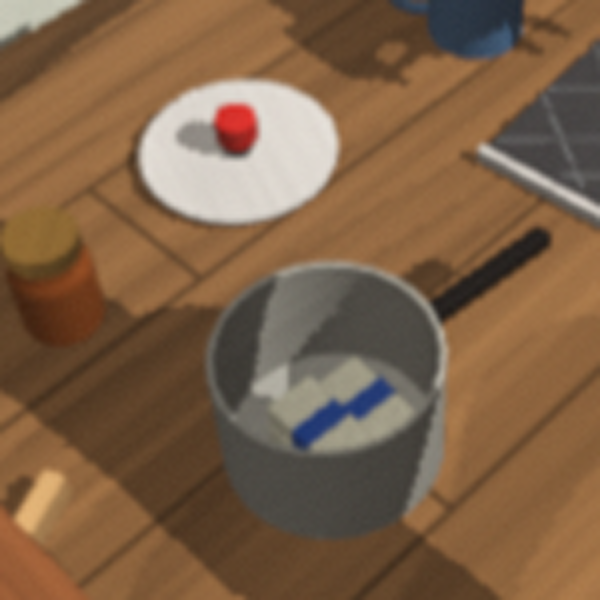

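The pan view shows the packs lying flat, with the third on top. Pack C slipped because the grip was about 4 mm too high. Checking where C is, then regripping lower.

```bash
python3 - <<'E'
from h import *
c=cam('side')
for p in packs(c): 
    if 40<p[2]<90 and p[5][1]<230: print('pack',np.round(p[:5],3),p[5])
print([(np.round(d['location']).tolist(),round(d['score'],2),w(c,d['location'],.02)[0].round(3).tolist()) for d in env.look_for('side','pack1')])
c=cam('top')
for p in packs(c): 
    if 20<p[2]<90: print('pack',np.round(p[:5],3),p[5])
E
python3 go.py .456 -.413 .10 -2.5  .456 -.413 -.011 -2.5
```

```text
pack [ 4.9900e-01  2.9000e-02  8.0228e+01  6.8609e+01 -9.1420e+00] [242.0, 211.0]
pack [ 0.185 -0.783 63.756 46.66   0.23 ] [503.0, 109.0]
[([248.0, 208.0], 0.77, [0.494, 0.013, 0.02]), ([368.0, 182.0], 0.71, [0.322, -0.265, 0.02]), ([405.0, 167.0], 0.65, [0.279, -0.379, 0.02]), ([239.0, 212.0], 0.57, [0.501, 0.038, 0.02]), ([336.0, 213.0], 0.56, [0.326, -0.126, 0.02]), ([361.0, 132.0], 0.52, [0.443, -0.413, 0.02]), ([274.0, 108.0], 0.41, [0.709, -0.322, 0.02])]
pack [ 0.11   0.581 86.108 44.604  2.28 ] [6.0, 356.0]
pack [ 0.437 -0.411 57.287 33.327 -2.596] [382.0, 214.0]
t 22.35 at [ 0.456  -0.4133  0.131 ] yaw -2.49 w 0.0217 F [ 0.8 -0.2  0.1]
[np.float64(0.456), np.float64(-0.413), np.float64(0.1), np.float64(-2.5)] -> [0.0, -0.0, 0.031, -0.1, 0.2, 0.0] rows 0.7
[np.float64(0.456), np.float64(-0.413), np.float64(-0.011), np.float64(-2.5)] -> [0.0, 0.0, 0.142, -0.1, 0.2, 0.0] rows 3.4
```

Emit:
{"method": "servo_tool", "body": {
  "commands": [
    [0.1,-0.1,0,0,0,0],
    [0.1,-0.1,0,0,0,0],
    [0.1,-0.1,0,0,0,0],
    [0.1,-0.1,0,0,0,0],
    [0.1,-0.1,0,0,0,0],
    [0.1,-0.1,0,0,0,0]
  ],
  "grip": 0.4
}}

```text
time: 22.85
ee_pos: [0.5615, -0.317, 0.1313]
orientation: [-179.9, 0.1, -2.3]
force: [-0.2, -0.7, -1.0]
gripper_width: 0.0497
gripper_force: 0.0
```

```bash
python3 - <<'E'
from h import *
c=cam('side')
d=[d for d in env.outline_of('side','pack1') if abs(d['location'][0]-361)<8 and abs(d['location'][1]-132)<10]
for e in d: k=np.argwhere(e['pixels'])[:,::-1]; P=w(c,k,.02); print('side',e['score'],P.mean(0),P.min(0),P.max(0))
c=cam('top')
for p in packs(c): 
    if 20<p[2]<90: print('pack',np.round(p[:5],3),p[5])
i=cv2.cvtColor(c['img'],cv2.COLOR_RGB2BGR)
cv2.imwrite('pics/t2.png',cv2.resize(i[130:290,290:430],None,fx=3,fy=3,interpolation=cv2.INTER_CUBIC))
E
python3 go.py .437 -.411 .10 -2.5  .437 -.411 -.011 -2.5
```

```text
side 0.66 [ 0.43450997 -0.40656041  0.02      ] [ 0.40111101 -0.43486292  0.02      ] [ 0.4709853  -0.37817622  0.02      ]
pack [ 0.11   0.581 86.108 44.634  2.28 ] [7.0, 356.0]
t 23.0 at [ 0.5596 -0.3204  0.1321] yaw -2.67 w 0.0515 F [ 0.  -0.1 -0.4]
[np.float64(0.437), np.float64(-0.411), np.float64(0.1), np.float64(-2.5)] -> [-0.118, 0.096, 0.032, 0.0, 0.1, -0.2] rows 3.7
[np.float64(0.437), np.float64(-0.411), np.float64(-0.011), np.float64(-2.5)] -> [-0.118, 0.096, 0.143, 0.0, 0.1, -0.2] rows 5.0
```

View pics/t2.png

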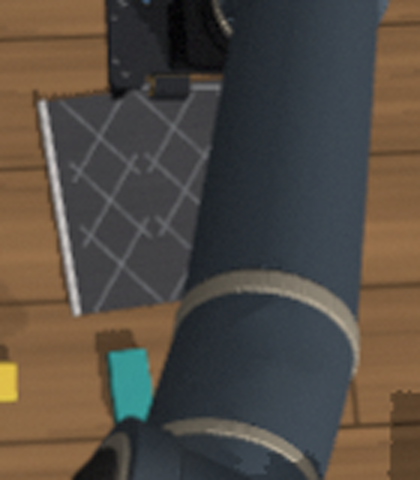

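The arm hides C in this view. The earlier top blob and the side outline agree on C at about (0.438, -0.411).

Emit:
{"method": "servo_tool", "body": {
  "commands": [
    [-0.117,0.096,0.032,0,0,0],
    [-0.117,0.096,0.032,0,0,0],
    [-0.117,0.096,0.032,0,0,0],
    [-0.117,0.096,0.032,0,0,0],
    [-0.117,0.096,0.032,0,0,0],
    [-0.117,0.096,0.032,0,0,0],
    [-0.117,0.096,0.032,0,0,0]
  ]
}}

```text
time: 23.58
ee_pos: [0.4399, -0.41, 0.1012]
orientation: [-180.0, -0.0, -2.6]
force: [0.9, 0.8, 0.4]
gripper_width: 0.052
gripper_force: 0.0
```

```bash
python3 - <<'E'
from h import *
c=cam('top')
for p in packs(c): 
    if 20<p[2]<90: print('pack',np.round(p[:5],3),p[5])
E
python3 go.py .438 -.411 -.011 -2.5
```

```text
pack [ 0.11   0.581 85.933 44.634  2.28 ] [7.0, 356.0]
t 23.63 at [ 0.441  -0.4092  0.1013] yaw -2.48 w 0.052 F [-0.6 -0.9  0.2]
[np.float64(0.438), np.float64(-0.411), np.float64(-0.011), np.float64(-2.5)] -> [-0.003, 0.002, 0.112, -0.0, -0.1, 0.0] rows 2.7
```

Emit:
{"method": "servo_tool", "body": {
  "commands": [
    [-0.002,0.001,0.04,0,0,0],
    [-0.002,0.001,0.07,0,0,0],
    [-0.002,0.001,0.095,0,0,0],
    [-0.002,0.001,0.106,0,0,0],
    [-0.002,0.001,0.111,0,0,0],
    [-0.002,0.001,0.111,0,0,0]
  ]
}}

```text
time: 24.13
ee_pos: [0.439, -0.4095, -0.0104]
orientation: [-180.0, 0.0, -2.4]
force: [-0.2, -0.3, 0.5]
gripper_width: 0.0521
gripper_force: 0.0
```

Emit:
{"method": "servo_tool", "body": {
  "commands": [
    [0,0,0,0,0,0],
    [0,0,0,0,0,0],
    [0,0,0,0,0,0],
    [0,0,0,0,0,0],
    [0,0,0,0,0,0],
    [0,0,0,0,0,0]
  ],
  "grip": 0.75
}}

```text
time: 24.63
ee_pos: [0.439, -0.4109, -0.0088]
orientation: [179.9, -0.1, -2.5]
force: [-0.5, 0.9, 6.2]
gripper_width: 0.0334
gripper_force: 20.0
```

Emit:
{"method": "servo_tool", "body": {
  "commands": [
    [0,0,-0.14,0,0,0],
    [0,0,-0.14,0,0,0],
    [0,0,-0.14,0,0,0],
    [0,0,-0.14,0,0,0],
    [0,0,-0.14,0,0,0],
    [0,0,-0.14,0,0,0]
  ]
}}

```text
time: 25.13
ee_pos: [0.4383, -0.4105, 0.1308]
orientation: [179.9, -0.1, -2.5]
force: [-1.0, 0.4, -0.5]
gripper_width: 0.0334
gripper_force: 20.0
```

```bash
python3 go.py .483 .015 .13 -3
```

```text
t 25.13 at [ 0.4383 -0.4105  0.1308] yaw -2.5 w 0.0334 F [-1.   0.4 -0.5]
[np.float64(0.483), np.float64(0.015), np.float64(0.13), np.float64(-3.0)] -> [0.026, -0.427, 0.0, 0.1, -0.1, 0.5] rows 10.3
```

Emit:
{"method": "servo_tool", "body": {
  "commands": [
    [0.026,-0.427,0,0,0,0.5],
    [0.026,-0.427,0,0,0,0.5],
    [0.026,-0.427,0,0,0,0.5],
    [0.026,-0.427,0,0,0,0.5],
    [0.026,-0.427,0,0,0,0.5],
    [0.026,-0.427,0,0,0,0.5],
    [0.026,-0.427,0,0,0,0.5],
    [0.026,-0.427,0,0,0,0.5],
    [0.026,-0.427,0,0,0,0.5],
    [0.026,-0.427,0,0,0,0.5]
  ]
}}

```text
time: 25.97
ee_pos: [0.4796, 0.0058, 0.128]
orientation: [180.0, 0.2, -3.0]
force: [0.4, 1.5, -1.0]
gripper_width: 0.0332
gripper_force: 20.0
```

Emit:
{"method": "servo_tool", "body": {
  "commands": [
    [0,0,0,0,0,0],
    [0,0,0,0,0,0],
    [0,0,0,0,0,0]
  ]
}}

```text
time: 26.22
ee_pos: [0.4802, 0.0035, 0.1283]
orientation: [180.0, 0.2, -3.0]
force: [-0.7, 0.2, 0.3]
gripper_width: 0.0336
gripper_force: 20.0
```

```bash
python3 go.py .483 .015 .13 -3 .483 .015 .032 -3
```

```text
t 26.22 at [0.4802 0.0035 0.1283] yaw -2.98 w 0.0336 F [-0.7  0.2  0.3]
[np.float64(0.483), np.float64(0.015), np.float64(0.13), np.float64(-3.0)] -> [0.002, -0.012, -0.002, 0.0, 0.2, 0.0] rows 0.3
[np.float64(0.483), np.float64(0.015), np.float64(0.032), np.float64(-3.0)] -> [0.003, -0.012, 0.096, 0.0, 0.2, 0.0] rows 2.3
```

Emit:
{"method": "servo_tool", "body": {
  "commands": [
    [0.002,-0.012,0,0,0,0],
    [0.002,-0.012,0,0,0,0],
    [0.002,-0.012,0.04,0,0,0],
    [0.002,-0.012,0.07,0,0,0],
    [0.002,-0.012,0.09,0,0,0],
    [0.002,-0.012,0.097,0,0,0],
    [0.002,-0.012,0.097,0,0,0],
    [0.002,-0.012,0.097,0,0,0]
  ]
}}

```text
time: 26.88
ee_pos: [0.4846, 0.0151, 0.0332]
orientation: [180.0, -0.0, -3.1]
force: [0.3, 0.2, -0.5]
gripper_width: 0.0334
gripper_force: 20.0
```

Emit:
{"method": "servo_tool", "body": {
  "commands": [
    [0,0,0,0,0,0],
    [0,0,0,0,0,0],
    [0,0,0,0,0,0],
    [0,0,0,0,0,0]
  ],
  "grip": 0.44
}}

```text
time: 27.22
ee_pos: [0.485, 0.0159, 0.0339]
orientation: [-180.0, -0.1, -3.0]
force: [-0.4, 0.5, -0.4]
gripper_width: 0.0473
gripper_force: 0.0
```

Emit:
{"method": "servo_tool", "body": {
  "commands": [
    [0,0,-0.14,0,0,0],
    [0,0,-0.14,0,0,0],
    [0,0,-0.14,0,0,0],
    [0,0,-0.14,0,0,0],
    [0,0,-0.14,0,0,0],
    [0,0,-0.14,0,0,0]
  ],
  "grip": 0.4
}}

```text
time: 27.72
ee_pos: [0.4847, 0.016, 0.174]
orientation: [180.0, -0.2, -3.0]
force: [-0.4, -0.2, -0.2]
gripper_width: 0.0521
gripper_force: 0.0
```

```bash
python3 - <<'E'
from h import *
c=cam('side')
print('knob side',[w(c,d['location'],.033)[0].round(3).tolist()+[d['score'],d['location']] for d in env.look_for('side','cover_knob')])
print([(np.round(d['location']).tolist(),round(d['score'],2)) for d in env.look_for('side','pack1')])
c=cam('top')
h=cv2.cvtColor(c['img'],cv2.COLOR_RGB2HSV); m=((h[...,0]<6)|(h[...,0]>174))&(h[...,1]>180)&(h[...,2]>90); k=np.argwhere(m)[:,::-1]; k=k[(abs(k-[258,118])<30).all(1)]; print('red',len(k),w(c,k.mean(0),.04))
for p in packs(c,.012): 
    if 90<p[2]<190: print('plate?',np.round(p[:5],3),p[5])
E
python3 go.py .7175 -.09 .13 0
```

```text
knob side [[0.686, -0.011, 0.033, 0.53, [205.3, 161.1]]]
[([368.0, 182.0], 0.91), ([240.0, 213.0], 0.78), ([334.0, 212.0], 0.75), ([406.0, 167.0], 0.57), ([251.0, 202.0], 0.53)]
red 90 [[ 0.71693441 -0.0879429   0.04      ]]
plate? [ 1.21000e-01 -6.21000e-01  1.66321e+02  1.33558e+02 -8.28600e+00] [469.0, 333.0]
plate? [  0.586   0.408 119.547  94.494  88.244] [81.0, 174.0]
plate? [ 7.18000e-01 -9.10000e-02  1.43086e+02  1.41458e+02 -2.32200e+00] [258.0, 121.0]
plate? [  0.857   0.576 154.098  93.869 -85.768] [25.0, 85.0]
plate? [  0.85   -0.605 121.191  99.021  68.123] [431.0, 70.0]
t 27.92 at [0.483  0.0158 0.1714] yaw -2.99 w 0.0524 F [ 0.6  0.2 -0.1]
[np.float64(0.7175), np.float64(-0.09), np.float64(0.13), np.float64(0.0)] -> [0.24, 0.093, 0.041, 0.0, 0.2, -3.0] rows 6.2
```

Emit:
{"method": "servo_tool", "body": {
  "commands": [
    [0.24,0.093,0.041,0,0,-3],
    [0.24,0.093,0.041,0,0,-3],
    [0.24,0.093,0.041,0,0,-3],
    [0.24,0.093,0.041,0,0,-3],
    [0.24,0.093,0.041,0,0,-3],
    [0.24,0.093,0.041,0,0,-3],
    [0.24,0.093,0.041,0,0,-3],
    [0.24,0.093,0.041,0,0,-3],
    [0.24,0.093,0.041,0,0,-3],
    [0.24,0.093,0.041,0,0,-3]
  ],
  "grip": 0.25
}}

```text
time: 28.75
ee_pos: [0.7178, -0.0882, 0.131]
orientation: [-180.0, 0.1, 0.1]
force: [0.0, 0.4, 0.3]
gripper_width: 0.0653
gripper_force: 0.0
```

```bash
python3 go.py .7175 -.09 .13 0 .7175 -.09 .004 0
python3 - <<'E'
from h import *
c=cam('top')
k=np.argwhere(env.outline_of('top','pan')[0]['pixels'])[:,::-1]; print(k.min(0),k.max(0))
h=cv2.cvtColor(c['img'],cv2.COLOR_RGB2GRAY)
# rim circle: search centre (x,y) maximising gradient along projected rim of r=.070,z=.095
g=cv2.magnitude(cv2.Sobel(h,cv2.CV_32F,1,0),cv2.Sobel(h,cv2.CV_32F,0,1)); a=np.arange(0,2*np.pi,.03); best=[]
for x in np.arange(.465,.501,.001):
    for y in np.arange(.018,.056,.001):
        q=px(c,np.c_[x+.07*np.cos(a),y+.07*np.sin(a),0*a+.095]).astype(np.float32)
        best.append((cv2.remap(g,q[:,0],q[:,1],cv2.INTER_LINEAR).mean(),x,y))
best.sort(); print(np.round(best[-5:],3))
i=cv2.cvtColor(c['img'],cv2.COLOR_RGB2BGR)
cv2.imwrite('pics/t3.png',cv2.resize(i[155:245,170:300],None,fx=5,fy=5,interpolation=cv2.INTER_CUBIC))
E
```

```text
t 28.75 at [ 0.7178 -0.0882  0.131 ] yaw 0.08 w 0.0653 F [0.  0.4 0.3]
[np.float64(0.7175), np.float64(-0.09), np.float64(0.13), np.float64(0.0)] -> [-0.0, 0.002, 0.001, -0.0, 0.1, 0.1] rows 0.1
[np.float64(0.7175), np.float64(-0.09), np.float64(0.004), np.float64(0.0)] -> [-0.0, 0.002, 0.127, -0.0, 0.1, 0.1] rows 3.0
[186 171] [266 228]
[[1.41579e+02 4.90000e-01 3.90000e-02]
 [1.42289e+02 4.91000e-01 3.90000e-02]
 [1.43269e+02 4.90000e-01 3.70000e-02]
 [1.46480e+02 4.91000e-01 3.80000e-02]
 [1.49226e+02 4.90000e-01 3.80000e-02]]
```

View pics/t3.png

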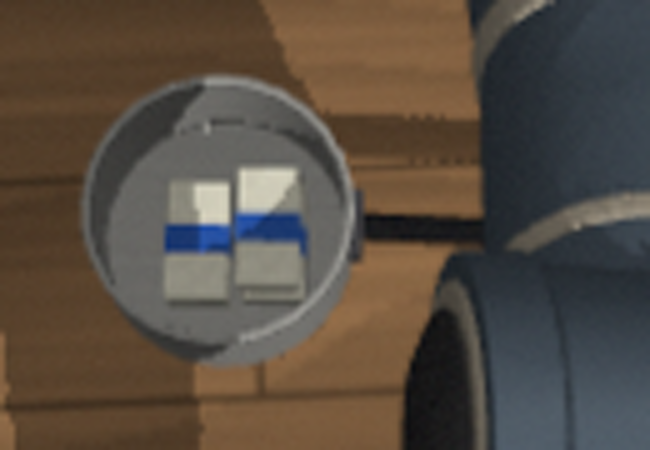

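The top crop shows the four packs lying flat, two by two, in the pan. The rim fit puts the pan's centre at (0.490, 0.038), with the handle turned about 5°.

Emit:
{"method": "servo_tool", "body": {
  "commands": [
    [0,0.001,0.04,0,0,0],
    [0,0.001,0.08,0,0,0],
    [0,0.001,0.11,0,0,0],
    [0,0.001,0.12,0,0,0],
    [0,0.001,0.126,0,0,0],
    [0,0.001,0.126,0,0,0],
    [0,0.001,0.126,0,0,0]
  ]
}}

```text
time: 29.43
ee_pos: [0.7207, -0.0902, 0.0083]
orientation: [180.0, -0.2, 0.0]
force: [1.0, -0.4, 0.9]
gripper_width: 0.065
gripper_force: 0.0
```

Emit:
{"method": "servo_tool", "body": {
  "commands": [
    [0,0,0,0,0,0],
    [0,0,0,0,0,0],
    [0,0,0,0,0,0],
    [0,0,0,0,0,0],
    [0,0,0,0,0,0],
    [0,0,0,0,0,0],
    [0,0,0,0,0,0]
  ],
  "grip": 0.75,
  "grip_force": 30
}}

```text
time: 30.02
ee_pos: [0.7193, -0.09, 0.0063]
orientation: [-180.0, -0.0, 0.0]
force: [-0.2, 0.8, 1.9]
gripper_width: 0.0305
gripper_force: 30.0
```

Emit:
{"method": "servo_tool", "body": {
  "commands": [
    [0,0,-0.03,0,0,0],
    [0,0,-0.07,0,0,0],
    [0,0,-0.1,0,0,0],
    [0,0,-0.13,0,0,0],
    [0,0,-0.15,0,0,0],
    [0,0,-0.15,0,0,0],
    [0,0,-0.15,0,0,0]
  ]
}}

```text
time: 30.6
ee_pos: [0.7194, -0.0906, 0.1567]
orientation: [180.0, -0.1, -0.0]
force: [-0.5, 1.1, -2.3]
gripper_width: 0.0304
gripper_force: 30.0
```

```bash
python3 go.py .491 .038 .155 0
python3 - <<'E'
from h import *
c=cam('side'); print(env.get_state()['gripper_width'],[(np.round(d['location']),d['score']) for d in env.look_for('side','cover')])
E
```

```text
t 30.6 at [ 0.7194 -0.0906  0.1567] yaw -0.0 w 0.0304 F [-0.5  1.1 -2.3]
[np.float64(0.491), np.float64(0.038), np.float64(0.155), np.float64(0.0)] -> [-0.228, -0.129, 0.001, 0.0, -0.1, -0.0] rows 6.3
0.030656410166672154 [(array([213., 104.]), 0.57)]
```

Emit:
{"method": "servo_tool", "body": {
  "commands": [
    [-0.02,-0.011,0,0,0,0],
    [-0.05,-0.028,0,0,0,0],
    [-0.085,-0.048,0,0,0,0],
    [-0.12,-0.068,0,0,0,0],
    [-0.155,-0.088,0,0,0,0],
    [-0.185,-0.105,0,0,0,0],
    [-0.21,-0.119,0,0,0,0],
    [-0.228,-0.129,0,0,0,0],
    [-0.228,-0.129,0,0,0,0],
    [-0.228,-0.129,0,0,0,0]
  ]
}}

```text
time: 31.53
ee_pos: [0.4893, 0.0388, 0.1546]
orientation: [180.0, 0.2, 0.1]
force: [0.8, -0.7, -1.4]
gripper_width: 0.0307
gripper_force: 30.0
```

```bash
python3 go.py .491 .038 .155 0
python3 - <<'E'
from h import *
for n in ('side','wrist'):
  c=cam(n); o=env.outline_of(n,'cover'); save(c,n+'7.png'); print(n,[(np.round(d['location']),d['score']) for d in o])
c=cam('side')
print('px of expected plate centre',px(c,[.489,.038,.155+.006]),'expected rim',px(c,[.49,.038,.095]))
i=cv2.cvtColor(c['img'],cv2.COLOR_RGB2BGR)
cv2.imwrite('pics/s7.png',cv2.resize(i[60:250,150:340],None,fx=3,fy=3,interpolation=cv2.INTER_CUBIC))
E
```

```text
t 31.53 at [0.4893 0.0388 0.1546] yaw 0.1 w 0.0307 F [ 0.8 -0.7 -1.4]
[np.float64(0.491), np.float64(0.038), np.float64(0.155), np.float64(0.0)] -> [0.002, 0.001, -0.0, 0.0, 0.2, 0.1] rows 0.0
side [(array([245., 184.]), 0.78)]
wrist [(array([253., 186.]), 0.57)]
px of expected plate centre [[239.75570944 179.22918483]] expected rim [[241.00418603 197.03525857]]
```

View pics/s7.png

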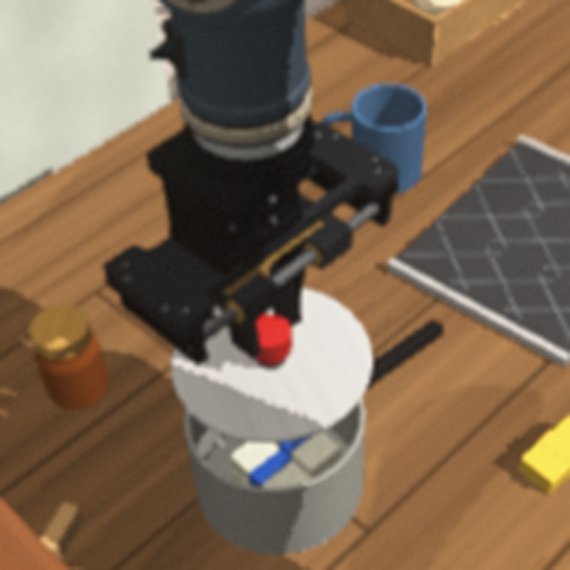

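The cover hangs over the pan at (272,365) in the crop and looks roughly level. I'll fit its ellipse to get position and tilt.

Run:
```python
from h import *
from scipy.optimize import minimize
c=cam('side'); T=Tt(); print(T[:3,3])
h=cv2.cvtColor(c['img'],cv2.COLOR_RGB2HSV); m=((h[...,1]<45)&(h[...,2]>140)).astype(np.uint8); m[:150]=0;m[230:]=0;m[:,:200]=0;m[:,280:]=0
n,l,st,ce=cv2.connectedComponentsWithStats(m); j=1+st[1:,4].argmax(); k=max(cv2.findContours((l==j).astype(np.uint8),0,1)[0],key=len)
hull=cv2.convexHull(k)[:,0,:].astype(float); print(st[j])
a=np.arange(0,2*np.pi,.02)
def f(p):
    Rm=R.from_rotvec([p[2],p[3],0]).as_matrix(); P=np.c_[.073*np.cos(a),.073*np.sin(a),0*a]@Rm.T+[p[0],p[1],p[4]]
    q=px(c,P); d=np.sqrt(((hull[:,None]-q[None])**2).sum(2)).min(1); return np.minimum(d,2.5).mean()
best=min((minimize(f,[.49+i,.038+jj,t,u,.163],method='Nelder-Mead',options=dict(maxiter=3000,xatol=1e-4,fatol=1e-4)) for i in(0,-.01) for jj in (0,.01) for t in(-.1,.1) for u in (-.1,.1)),key=lambda r:r.fun)
print(best.fun,np.round(best.x,3))
fz=min((minimize(lambda p:f([p[0],p[1],0,0,.163]),[.49+i,.038],method='Nelder-Mead') for i in(0,-.01)),key=lambda r:r.fun); print('level fit',fz.fun,fz.x)
```

```text
[0.49158517 0.03796875 0.15550178]
[ 207  156   67   74 2464]
0.9808583401859059 [0.493 0.033 0.012 0.022 0.155]
level fit 1.1274437035717018 [0.48520325 0.03870958]
```

Emit:
{"method": "servo_tool", "body": {
  "commands": [
    [0,0,0.02,0,0,0],
    [0,0,0.035,0,0,0],
    [0,0,0.045,0,0,0],
    [0,0,0.05,0,0,0],
    [0,0,0.053,0,0,0],
    [0,0,0.053,0,0,0]
  ]
}}

```text
time: 32.33
ee_pos: [0.4912, 0.0385, 0.1027]
orientation: [-180.0, 0.0, -0.0]
force: [-0.2, 0.1, -1.4]
gripper_width: 0.0308
gripper_force: 30.0
```

Emit:
{"method": "servo_tool", "body": {
  "commands": [
    [0,0,0.002,0,0,0],
    [0,0,0.004,0,0,0],
    [0,0,0.006,0,0,0],
    [0,0,0.008,0,0,0],
    [0,0,0.008,0,0,0]
  ]
}}

```text
time: 32.75
ee_pos: [0.4909, 0.0385, 0.0948]
orientation: [180.0, 0.0, 0.0]
force: [-0.1, -0.4, -1.6]
gripper_width: 0.0306
gripper_force: 30.0
```

Emit:
{"method": "servo_tool", "body": {
  "commands": [
    [0,0,0.001,0,0,0],
    [0,0,0.002,0,0,0],
    [0,0,0.003,0,0,0],
    [0,0,0.003,0,0,0]
  ]
}}

```text
time: 33.08
ee_pos: [0.4913, 0.0385, 0.0931]
orientation: [180.0, -0.0, -0.0]
force: [-3.3, -0.2, 7.5]
gripper_width: 0.0307
gripper_force: 30.0
```

Emit:
{"method": "servo_tool", "body": {
  "commands": [
    [0,0,0,0,0,0],
    [0,0,0,0,0,0],
    [0,0,0,0,0,0],
    [0,0,0,0,0,0],
    [0,0,0,0,0,0]
  ],
  "grip": 0.3
}}

```text
time: 33.5
ee_pos: [0.4911, 0.0386, 0.0919]
orientation: [180.0, -0.0, 0.0]
force: [0.5, -0.6, -0.1]
gripper_width: 0.0557
gripper_force: 0.0
```

Emit:
{"method": "servo_tool", "body": {
  "commands": [
    [0,0,-0.04,0,0,0],
    [0,0,-0.08,0,0,0],
    [0,0,-0.1,0,0,0],
    [0,0,-0.1,0,0,0]
  ]
}}

```text
time: 33.83
ee_pos: [0.4947, 0.0392, 0.1969]
orientation: [-180.0, -0.6, -0.0]
force: [0.2, 0.7, -0.4]
gripper_width: 0.0606
gripper_force: 0.0
```

```bash
python3 go.py .477 -.116 .193 -5 .477 -.116 .037 -5
```

```text
t 33.83 at [0.4947 0.0392 0.1969] yaw -0.01 w 0.0606 F [ 0.2  0.7 -0.4]
[np.float64(0.477), np.float64(-0.116), np.float64(0.193), np.float64(-5.0)] -> [-0.018, 0.155, 0.004, -0.1, -0.6, 5.0] rows 3.7
[np.float64(0.477), np.float64(-0.116), np.float64(0.037), np.float64(-5.0)] -> [-0.019, 0.155, 0.16, -0.1, -0.6, 5.0] rows 5.4
```

```bash
python3 - <<'E'
from h import *
print(env.get_state()['qpos'].round(1))
c=cam('side')
print('cover',[(np.round(d['location']),d['score']) for d in env.look_for('side','cover')],px(c,[.49,.038,.099]))
E
python3 go.py .477 -.116 .193 -95
```

```text
[   8.5   10.7  -20.4  110.7    4.4   58.7 -103.8]
cover [] [[240.9148385  196.00640467]]
t 33.93 at [0.4913 0.0385 0.1924] yaw -0.0 w 0.0609 F [ 0.1 -1.5 -1.3]
[np.float64(0.477), np.float64(-0.116), np.float64(0.193), np.float64(-95.0)] -> [-0.014, 0.154, -0.001, -0.1, -0.1, 95.0] rows 3.7
```

```bash
python3 - <<'E'
from h import *
print(np.array(env.read_camera('wrist')['hand_eye']).round(3))
E
python3 go.py .477 -.116 .193 85
```

```text
[[ 0.    -0.969 -0.246  0.067]
 [ 1.     0.    -0.001  0.001]
 [ 0.001 -0.246  0.969 -0.193]
 [ 0.     0.     0.     1.   ]]
t 33.98 at [0.4904 0.0383 0.1913] yaw -0.0 w 0.0605 F [ 0.7  0.3 -0. ]
[np.float64(0.477), np.float64(-0.116), np.float64(0.193), np.float64(85.0)] -> [-0.013, 0.154, -0.002, -0.0, 0.1, -85.0] rows 3.7
```

Emit:
{"method": "servo_tool", "body": {
  "commands": [
    [-0.015,0.169,0,0,0,-85],
    [-0.015,0.169,0,0,0,-85],
    [-0.015,0.169,0,0,0,-85],
    [-0.015,0.169,0,0,0,-85],
    [-0.015,0.169,0,0,0,-85],
    [-0.015,0.169,0,0,0,-85],
    [-0.015,0.169,0,0,0,-85],
    [-0.015,0.169,0,0,0,-85],
    [-0.015,0.169,0,0,0,-85],
    [-0.015,0.169,0,0,0,-85]
  ]
}}

```text
time: 34.82
ee_pos: [0.4747, -0.1303, 0.1899]
orientation: [-179.8, 0.0, 67.9]
force: [-0.6, 0.2, -0.1]
gripper_width: 0.0609
gripper_force: 0.0
```

```bash
python3 go.py .475 -.131 .192 85
python3 - <<'E'
from h import *
print(env.get_state()['qpos'].round(1))
E
```

```text
t 34.82 at [ 0.4747 -0.1303  0.1899] yaw 67.9 w 0.0609 F [-0.6  0.2 -0.1]
[np.float64(0.475), np.float64(-0.131), np.float64(0.192), np.float64(85.0)] -> [-0.001, 0.001, -0.002, -0.2, -0.0, -17.1] rows 0.1
[ 29.6  11.4 -21.9 111.    4.9  58.7 -16.6]
```

Emit:
{"method": "servo_tool", "body": {
  "commands": [
    [0,0,0,0,0,-16],
    [0,0,0,0,0,-16],
    [0,0,0,0,0,-16],
    [0,0,0,0,0,-16],
    [0,0,0,0,0,-16],
    [0,0,0,0,0,-16]
  ]
}}

```text
time: 35.32
ee_pos: [0.4755, -0.1303, 0.191]
orientation: [-179.9, -0.0, 83.5]
force: [0.3, -0.4, -0.5]
gripper_width: 0.061
gripper_force: 0.0
```

```bash
python3 go.py .475 -.131 .03 85
python3 - <<'E'
from h import *
c=cam('top'); h=cv2.cvtColor(c['img'],cv2.COLOR_RGB2GRAY)
g=cv2.magnitude(cv2.Sobel(h,cv2.CV_32F,1,0),cv2.Sobel(h,cv2.CV_32F,0,1)); a=np.arange(0,2*np.pi,.03); best=[]
for x in np.arange(.47,.51,.001):
    for y in np.arange(.018,.056,.001):
        q=px(c,np.c_[x+.073*np.cos(a),y+.073*np.sin(a),0*a+.099]).astype(np.float32)
        best.append((cv2.remap(g,q[:,0],q[:,1],cv2.INTER_LINEAR).mean(),x,y))
best.sort(); print('cover edge',np.round(best[-4:],3))
i=cv2.cvtColor(c['img'],cv2.COLOR_RGB2BGR)
a1=cv2.resize(i[155:245,170:300],(400,277),interpolation=cv2.INTER_CUBIC)
s=cam('side'); i=cv2.cvtColor(s['img'],cv2.COLOR_RGB2BGR); b=cv2.resize(i[150:250,190:310],(400,333),interpolation=cv2.INTER_CUBIC)
cv2.imwrite('pics/m8.png',np.vstack([a1,b])[:600])
E
```

```text
t 35.32 at [ 0.4755 -0.1303  0.191 ] yaw 83.51 w 0.061 F [ 0.3 -0.4 -0.5]
[np.float64(0.475), np.float64(-0.131), np.float64(0.03), np.float64(85.0)] -> [-0.001, -0.0, 0.161, -0.1, -0.0, -1.5] rows 3.9
cover edge [[3.02980e+02 4.90000e-01 3.60000e-02]
 [3.05490e+02 4.91000e-01 3.60000e-02]
 [3.13557e+02 4.90000e-01 3.70000e-02]
 [3.15493e+02 4.91000e-01 3.70000e-02]]
```

View pics/m8.png

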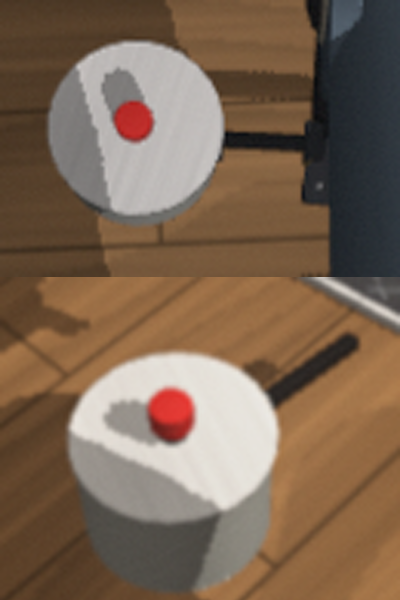

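Both views show the cover seated and centred on the rim at (0.491, 0.037). Next I'll grip the handle near its end.

Emit:
{"method": "servo_tool", "body": {
  "commands": [
    [-0.001,0,0.04,0,0,-1],
    [-0.001,0,0.08,0,0,-1],
    [-0.001,0,0.12,0,0,-1],
    [-0.001,0,0.145,0,0,-1],
    [-0.001,0,0.155,0,0,-1],
    [-0.001,0,0.16,0,0,-1],
    [-0.001,0,0.16,0,0,-1]
  ]
}}

```text
time: 36.0
ee_pos: [0.4763, -0.1314, 0.0319]
orientation: [-180.0, -0.0, 84.6]
force: [0.5, 0.2, 0.3]
gripper_width: 0.0609
gripper_force: 0.0
```

Emit:
{"method": "servo_tool", "body": {
  "commands": [
    [0,0,0,0,0,0],
    [0,0,0,0,0,0],
    [0,0,0,0,0,0],
    [0,0,0,0,0,0],
    [0,0,0,0,0,0],
    [0,0,0,0,0,0],
    [0,0,0,0,0,0],
    [0,0,0,0,0,0]
  ],
  "grip": 0.92,
  "grip_force": 25
}}

```text
time: 36.67
ee_pos: [0.4755, -0.1315, 0.032]
orientation: [-179.9, 0.0, 84.5]
force: [-1.1, -0.3, 1.2]
gripper_width: 0.0152
gripper_force: 0.7
```

```bash
cat > pan.py <<'E'
from h import *
c=cam('top'); h=cv2.cvtColor(c['img'],cv2.COLOR_RGB2HSV); m=((h[...,0]<6)|(h[...,0]>174))&(h[...,1]>150)&(h[...,2]>90)
m[280:]=0; n,l,st,ce=cv2.connectedComponentsWithStats(m.astype(np.uint8))
for j in range(1,n):
    if st[j,4]>25: print('red',st[j,4],ce[j].round(1),w(c,ce[j],.128).round(3))
s=env.get_state(); print(s['ee_pos'].round(4),s['orientation'].round(1),'w',s['gripper_width'].round(4),'F',s['force'].round(1))
E
python3 pan.py
```

```text
red 110 [212.9 193.6] [[0.49  0.037 0.128]]Traceback (most recent call last):
  File "pan.py", line 6, in <module>
    s=env.get_state(); print(s['ee_pos'].round(4),s['orientation'].round(1),'w',s['gripper_width'].round(4),'F',s['force'].round(1))
                                                                                ^^^^^^^^^^^^^^^^^^^^^^^^
AttributeError: 'float' object has no attribute 'round'
```

```bash
sed -i "s/s\['gripper_width'\].round(4)/round(s['gripper_width'],4)/" pan.py; python3 go.py .4745 -.07 .032 88.3 .4765 .03 .032 88.3 .479 .15 .032 88.3; python3 pan.py
```

```text
t 36.72 at [ 0.4755 -0.1315  0.032 ] yaw 84.56 w 0.0135 F [-1.  -0.   2.1]
[np.float64(0.4745), np.float64(-0.07), np.float64(0.032), np.float64(88.3)] -> [0.061, -0.007, -0.0, -0.1, 0.0, -3.7] rows 1.5
[np.float64(0.4765), np.float64(0.03), np.float64(0.032), np.float64(88.3)] -> [0.161, -0.014, -0.0, -0.1, 0.0, -3.7] rows 3.9
[np.float64(0.479), np.float64(0.15), np.float64(0.032), np.float64(88.3)] -> [0.281, -0.023, -0.0, -0.1, 0.0, -3.7] rows 6.8
red 109 [212.9 193.6] [[0.49  0.037 0.128]]
[ 0.4755 -0.1315  0.032 ] [-179.9    0.    84.6] w 0.0132 F [-0.8 -0.1  2.1]
```

Emit:
{"method": "servo_tool", "body": {
  "commands": [
    [0.003,0,0,0,0,-0.3],
    [0.009,-0.001,0,0,0,-0.9],
    [0.017,-0.002,0,0,0,-1.5],
    [0.026,-0.003,0,0,0,-2.2],
    [0.036,-0.004,0,0,0,-2.8],
    [0.046,-0.005,0,0,0,-3.3],
    [0.054,-0.006,0,0,0,-3.6],
    [0.059,-0.007,0,0,0,-3.7],
    [0.061,-0.007,0,0,0,-3.7],
    [0.061,-0.007,0,0,0,-3.7]
  ]
}}

```text
time: 37.6
ee_pos: [0.4747, -0.0686, 0.032]
orientation: [-180.0, -0.1, 88.3]
force: [-0.2, 1.0, -0.9]
gripper_width: 0.0132
gripper_force: 25.0
```

```bash
python3 pan.py; python3 go.py .4765 .03 .032 88.3
```

```text
red 113 [187.6 197.7] [[0.482 0.1   0.128]]
[ 0.4747 -0.0687  0.032 ] [-1.80e+02 -1.00e-01  8.83e+01] w 0.0131 F [-0.2  1.7 -0.3]
t 37.65 at [ 0.4747 -0.0687  0.032 ] yaw 88.3 w 0.0131 F [-0.2  1.7 -0.3]
[np.float64(0.4765), np.float64(0.03), np.float64(0.032), np.float64(88.3)] -> [0.099, -0.001, 0.0, -0.0, -0.1, -0.0] rows 2.4
```

Emit:
{"method": "servo_tool", "body": {
  "commands": [
    [0.004,0,0,0,0,-0.1],
    [0.012,0,0,0,0,-0.2],
    [0.024,0,0,0,0,-0.3],
    [0.038,-0.001,0,0,0,-0.4],
    [0.053,-0.001,0,0,0,-0.5],
    [0.067,-0.002,0,0,0,-0.5],
    [0.08,-0.002,0,0,0,-0.5],
    [0.09,-0.002,0,0,0,-0.5],
    [0.097,-0.002,0,0,0,-0.5],
    [0.099,-0.002,0,0,0,-0.5]
  ]
}}

```text
time: 38.48
ee_pos: [0.4756, 0.0297, 0.0319]
orientation: [-180.0, 0.0, 88.8]
force: [-0.7, -5.8, 1.7]
gripper_width: 0.0132
gripper_force: 25.0
```

```bash
python3 pan.py
python3 - <<'E'
from h import *
# rail inner edges re-measure on the top view: print green-channel profile across rails at y=.225
c=cam('top'); xs=np.arange(.36,.61,.003)
for y in (.215,.23): print(y,[int(c['img'][int(round(q[1])),int(round(q[0]))].sum()) for q in px(c,np.c_[xs,0*xs+y,0*xs+.022])])
E
```

```text
red 120 [148.5 200.6] [[0.479 0.197 0.128]]
[0.4756 0.0297 0.032 ] [-180.    -0.    88.8] w 0.0131 F [-0.5 -1.4  0.7]
0.215 [276, 268, 267, 263, 286, 297, 291, 280, 352, 428, 455, 454, 457, 456, 336, 203, 196, 261, 307, 455, 534, 540, 543, 551, 551, 550, 553, 561, 563, 565, 565, 563, 566, 558, 560, 555, 553, 550, 545, 542, 440, 273, 250, 279, 270, 276, 276, 270, 274, 267, 266, 260, 231, 343, 368, 373, 375, 371, 369, 366, 372, 502, 546, 544, 545, 543, 543, 552, 566, 561, 458, 340, 306, 223, 180, 184, 178, 189, 200, 198, 194, 188, 191, 190]
0.23 [276, 277, 276, 292, 301, 302, 290, 287, 291, 294, 350, 424, 437, 420, 417, 368, 260, 195, 228, 322, 481, 551, 546, 542, 537, 539, 538, 541, 541, 545, 554, 559, 561, 559, 555, 550, 551, 553, 556, 552, 546, 541, 481, 357, 265, 266, 262, 264, 260, 256, 264, 289, 354, 379, 376, 370, 367, 368, 371, 373, 366, 370, 501, 555, 554, 552, 549, 553, 553, 555, 462, 242, 197, 184, 183, 192, 204, 207, 206, 204, 192, 187, 189, 187]
```

Emit:
{"method": "servo_tool", "body": {
  "commands": [
    [0.004,0,0,0,0,0],
    [0.012,0,0,0,0,0],
    [0.024,0,0,0,0,0],
    [0.038,0,0,0,0,0],
    [0.053,0,0,0,0,0],
    [0.067,0.001,0,0,0,0],
    [0.08,0.001,0,0,0,0],
    [0.09,0.001,0,0,0,0],
    [0.097,0.001,0,0,0,0],
    [0.1,0.001,0,0,0,0]
  ]
}}

```text
time: 39.42
ee_pos: [0.4789, 0.129, 0.032]
orientation: [-180.0, 0.0, 88.8]
force: [-0.5, -4.7, 3.1]
gripper_width: 0.0133
gripper_force: 25.0
```

Emit:
{"method": "servo_tool", "body": {
  "commands": [
    [0.003,0,0,0,0,0],
    [0.008,0,0,0,0,0],
    [0.013,0,0,0,0,0],
    [0.018,0,0,0,0,0],
    [0.021,0,0,0,0,0],
    [0.023,0,0,0,0,0],
    [0.023,0,0,0,0,0]
  ]
}}

```text
time: 40.0
ee_pos: [0.4795, 0.1509, 0.032]
orientation: [-180.0, 0.1, 88.7]
force: [-0.2, -5.5, 3.7]
gripper_width: 0.0133
gripper_force: 25.0
```

Emit:
{"method": "servo_tool", "body": {
  "commands": [
    [0.002,0,0,0,0,0],
    [0.004,0,0,0,0,0],
    [0.006,0,0,0,0,0],
    [0.008,0,0,0,0,0],
    [0.008,0,0,0,0,0]
  ]
}}

```text
time: 40.42
ee_pos: [0.4796, 0.1587, 0.0319]
orientation: [-180.0, 0.1, 88.7]
force: [0.2, -4.7, 3.0]
gripper_width: 0.0135
gripper_force: 25.0
```

Emit:
{"method": "servo_tool", "body": {
  "commands": [
    [0.001,0,0,0,0,0],
    [0.002,0,0,0,0,0],
    [0.003,0,0,0,0,0],
    [0.004,0,0,0,0,0],
    [0.004,0,0,0,0,0]
  ]
}}

```text
time: 40.83
ee_pos: [0.4797, 0.1623, 0.0319]
orientation: [-180.0, 0.1, 88.7]
force: [0.2, -5.2, 3.4]
gripper_width: 0.013
gripper_force: 25.0
```

Emit:
{"method": "servo_tool", "body": {
  "commands": [
    [0.001,0,0,0,0,0],
    [0.002,0,0,0,0,0],
    [0.003,0,0,0,0,0],
    [0.004,0,0,0,0,0],
    [0.004,0,0,0,0,0]
  ]
}}

```text
time: 41.25
ee_pos: [0.4797, 0.1633, 0.0319]
orientation: [-179.9, 0.4, 88.6]
force: [-1.4, -11.7, 7.1]
gripper_width: 0.0133
gripper_force: 25.0
```

Emit:
{"method": "servo_tool", "body": {
  "commands": [
    [0.001,0,0,0,0,0],
    [0.002,0,0,0,0,0],
    [0.003,0,0,0,0,0],
    [0.003,0,0,0,0,0]
  ]
}}

```text
time: 41.58
ee_pos: [0.4797, 0.1633, 0.0319]
orientation: [-179.8, 0.6, 88.5]
force: [-0.7, -16.8, 10.2]
gripper_width: 0.0136
gripper_force: 25.0
```

The pan stopped at y 0.163, as predicted for home (about 0.165), and the push force rose. I'll relax the push and release.

Emit:
{"method": "servo_tool", "body": {
  "commands": [
    [-0.003,0,0,0,0,0],
    [-0.005,0,0,0,0,0],
    [-0.005,0,0,0,0,0]
  ]
}}

```text
time: 41.83
ee_pos: [0.4798, 0.1634, 0.0319]
orientation: [-180.0, 0.2, 88.6]
force: [-0.5, -7.0, 4.7]
gripper_width: 0.0133
gripper_force: 25.0
```

Emit:
{"method": "servo_tool", "body": {
  "commands": [
    [0,0,0,0,0,0],
    [0,0,0,0,0,0],
    [0,0,0,0,0,0],
    [0,0,0,0,0,0],
    [0,0,0,0,0,0],
    [0,0,0,0,0,0]
  ],
  "grip": 0.5
}}

```text
time: 42.33
ee_pos: [0.4797, 0.1665, 0.0319]
orientation: [180.0, -0.0, 88.8]
force: [0.3, 1.0, -0.8]
gripper_width: 0.0411
gripper_force: 0.0
```

Emit:
{"method": "servo_tool", "body": {
  "commands": [
    [0,0,-0.02,0,0,0],
    [-0.01,0,-0.05,0,0,0],
    [-0.04,0,-0.09,0,0,0],
    [-0.08,0,-0.13,0,0,0],
    [-0.12,0,-0.16,0,0,0],
    [-0.16,0,-0.16,0,0,0],
    [-0.2,0,-0.16,0,0,0],
    [-0.24,0,-0.16,0,0,0],
    [-0.24,0,-0.16,0,0,0]
  ]
}}

```text
time: 43.08
ee_pos: [0.4742, -0.0795, 0.1927]
orientation: [179.9, 0.1, 88.4]
force: [0.6, -0.9, -0.9]
gripper_width: 0.0436
gripper_force: 0.0
```

```bash
python3 pan.py
python3 - <<'E'
from h import *
c=cam('side'); print([(n,[(np.round(d['location'],1).tolist(),round(d['score'],2)) for d in env.look_for('side',n)]) for n in ('cover','cover_knob','pan','jar','stamp','mug')])
print('expected knob/seat/handle end px',px(c,[[.484,.332,.120],[.484,.332,.095],[.479,.151,.06]]).round(1).tolist())
i=c['img']; h=cv2.cvtColor(i,cv2.COLOR_RGB2HSV); m=((h[...,0]<6)|(h[...,0]>174))&(h[...,1]>170)&(h[...,2]>60); m=m.astype(np.uint8); n,l,st,ce=cv2.connectedComponentsWithStats(m); print([ (st[j].tolist()) for j in range(1,n) if st[j,4]>15])
# handle end in top view
t=cam('top'); g=t['img'].max(2); q=[(y,int(g[tuple(np.round(px(t,[.4795,y,.067])[0][::-1]).astype(int))])) for y in np.arange(.12,.24,.004).round(3)]; print(q)
xs=np.arange(.45,.51,.003)
for y in (.165,.20,.225): print(y,[int(g[tuple(np.round(px(t,[x,y,.067])[0][::-1]).astype(int))]) for x in xs])
E
```

```text
[ 0.4741 -0.0826  0.1924] [179.9   0.2  88.1] w 0.0436 F [ 0.1 -2.9  0.6]
[('cover', []), ('cover_knob', []), ('pan', [([167.1, 318.0], 0.97)]), ('jar', [([171.4, 178.6], 0.71)]), ('stamp', [([140.9, 212.9], 0.59), ([122.8, 284.5], 0.23)]), ('mug', [])]
expected knob/seat/handle end px [[130.8, 282.5], [134.6, 287.8], [209.3, 238.5]]
[]
[(np.float64(0.12), 83), (np.float64(0.124), 83), (np.float64(0.128), 82), (np.float64(0.132), 81), (np.float64(0.136), 82), (np.float64(0.14), 80), (np.float64(0.144), 81), (np.float64(0.148), 79), (np.float64(0.152), 18), (np.float64(0.156), 19), (np.float64(0.16), 17), (np.float64(0.164), 20), (np.float64(0.168), 18), (np.float64(0.172), 18), (np.float64(0.176), 18), (np.float64(0.18), 20), (np.float64(0.184), 27), (np.float64(0.188), 28), (np.float64(0.192), 26), (np.float64(0.196), 26), (np.float64(0.2), 25), (np.float64(0.204), 25), (np.float64(0.208), 27), (np.float64(0.212), 28), (np.float64(0.216), 27), (np.float64(0.22), 26), (np.float64(0.224), 29), (np.float64(0.228), 28), (np.float64(0.232), 28), (np.float64(0.236), 26)]
0.165 [85, 85, 85, 84, 85, 85, 80, 56, 25, 15, 19, 19, 15, 45, 70, 77, 79, 79, 80, 82]
0.2 [137, 137, 137, 134, 134, 132, 126, 122, 78, 23, 25, 23, 21, 101, 125, 125, 122, 121, 125, 123]
0.225 [138, 135, 135, 135, 132, 132, 128, 104, 59, 26, 28, 26, 26, 54, 127, 122, 121, 124, 126, 125]
```

Run:
```python
from h import *
c=cam('side'); i=c['img']
o=env.outline_of('side','pan')[0]; k=np.argwhere(o['pixels'])[:,::-1]; print('pan px',k.min(0),k.max(0),len(k))
for oy in (0,-.01):
  a=np.radians(np.arange(0,360,20))
  for r,z,n in ((.0735,.099,'plate edge'),(.068,.099,'plate in'),(.0705,.085,'wall')):
    q=px(c,np.c_[.484+r*np.cos(a),.332+oy+r*np.sin(a),0*a+z]).round().astype(int); print(n,[(int(np.degrees(t)),i[y,x].tolist()) for t,(x,y) in zip(a,q) if 160<=np.degrees(t)<=345])
```

```text
pan px [136 238] [209 342] 800
plate edge [(160, [153, 93, 55]), (180, [158, 96, 58]), (200, [161, 97, 58]), (220, [171, 105, 64]), (239, [167, 101, 59]), (260, [164, 100, 59]), (280, [164, 99, 59]), (300, [167, 103, 61]), (320, [226, 176, 112]), (340, [216, 166, 105])]
plate in [(160, [158, 96, 57]), (180, [159, 97, 57]), (200, [164, 100, 59]), (220, [163, 118, 73]), (239, [173, 107, 63]), (260, [166, 102, 61]), (280, [162, 99, 59]), (300, [177, 108, 65]), (320, [224, 174, 110]), (340, [217, 168, 106])]
wall [(160, [150, 90, 54]), (180, [155, 93, 56]), (200, [161, 98, 57]), (220, [167, 107, 64]), (239, [171, 106, 63]), (260, [165, 101, 60]), (280, [161, 97, 56]), (300, [177, 108, 66]), (320, [223, 174, 110]), (340, [227, 177, 111])]
plate edge [(160, [150, 91, 54]), (180, [167, 102, 61]), (200, [174, 108, 64]), (220, [170, 103, 60]), (239, [157, 96, 55]), (260, [159, 96, 58]), (280, [160, 99, 60]), (300, [160, 96, 57]), (320, [173, 106, 62]), (340, [221, 171, 106])]
plate in [(160, [161, 97, 58]), (180, [169, 103, 62]), (200, [170, 107, 64]), (220, [176, 108, 64]), (239, [167, 102, 61]), (260, [155, 94, 56]), (280, [153, 91, 55]), (300, [161, 97, 58]), (320, [174, 106, 63]), (340, [225, 175, 111])]
wall [(160, [156, 94, 57]), (180, [168, 103, 60]), (200, [172, 105, 62]), (220, [177, 108, 65]), (239, [167, 101, 60]), (260, [157, 95, 57]), (280, [154, 94, 56]), (300, [160, 97, 58]), (320, [175, 107, 65]), (340, [227, 177, 112])]
```

The shelf hides the cover in these views. The slide was gentle, the plug locates the cover, and the stop matched the prediction, so I'm handing it in.

```bash
python3 -c "
from workcell import env
print(env.get_state()['joint_vel'].round(2)); print(env.finish_job())"
```

```text
[ 0.3  -0.01  0.42 -0.02  0.07  0.    0.04]
the job is handed in; nothing more can be done
None
```

I handed the job in (no verdict came back): all four packs are in the pan, the cover is seated, and the pan is released at the back stop at about 43 s, but the shelf hid the cover at the end, so I couldn't recheck its seating there.

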